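# Lay out the parts of a dismantled mini projector on their silhouette pads

### The job

Lay out the four parts of the dismantled mini projector - battery, heat sink, loudspeaker and lens barrel - each on the white pad whose dark silhouette has its shape and size, so that it lies flat and the same way up as now, centred on the silhouette and lined up with it. Set them down, do not drop them, and do not push aside or tip over the screw pot and the green magnetiser block that stand among them.

Things in the scene. Friction and masses are not known exactly. Their poses are not given: they have to be found in the camera images.
- battery: rectangular battery pack, black with a white label and three brass contacts on top, 72 (its x) x 38 (its y) x 18 mm high, about 0.1 kg. Loose, upright on the bench at the start. Origin: centre of the underside; z up.
- heat_sink: square aluminium heat sink with thin upright fins, 40 x 40 x 24 mm high (sides along its x and y), about 0.08 kg. May be gripped on either pair of parallel sides; acts as a solid block. Loose, upright on the bench at the start. Origin: centre of the underside; z up.
- loudspeaker: round loudspeaker, the larger of the two round parts, steel rim, dark surround and brown cone on top, 52 mm diameter x 22 mm high, about 0.12 kg. Loose, upright on the bench at the start. Origin: centre of the underside; z up.
- lens_barrel: round lens barrel, the smaller of the two round parts, black with aluminium rings and a green-grey glass on top, 34 mm diameter x 30 mm high, about 0.08 kg. Loose, upright on the bench at the start. Origin: centre of the underside; z up.
- pad_rectangle: fixed white plastic pad, 90 (its x) x 62 (its y) x 4 mm thick, lying flat on the bench, with one dark flat silhouette at its centre: a rectangle 75 (along the pad's x) x 41 mm. Flat top at 4 mm, no walls or recess. Origin: centre of the underside; z up.
- pad_square: fixed white plastic pad, 90 (its x) x 62 (its y) x 4 mm thick, lying flat on the bench, with one dark flat silhouette at its centre: a square 43 x 43 mm, sides along the pad's x and y. Flat top at 4 mm, no walls or recess. Origin: centre of the underside; z up.
- pad_large_circle: fixed white plastic pad, 90 (its x) x 62 (its y) x 4 mm thick, lying flat on the bench, with one dark flat silhouette at its centre: a circle 55 mm across. Flat top at 4 mm, no walls or recess. Origin: centre of the underside; z up.
- pad_small_circle: fixed white plastic pad, 90 (its x) x 62 (its y) x 4 mm thick, lying flat on the bench, with one dark flat silhouette at its centre: a circle 37 mm across. Flat top at 4 mm, no walls or recess. Origin: centre of the underside; z up.
- screw_pot: open round steel pot of small screws, 60 mm across the rim, 25 mm high, loose. A bystander among the parts. Origin: centre of the underside; z up.
- magnetiser: green rectangular magnetiser block with two dark square holes on top, 55 (its x) x 30 (its y) x 28 mm high, loose. A bystander among the parts. Origin: centre of the underside; z up.
Things that resemble listed ones, but are neither listed nor needed, are in the scene too. What is shaped like the pad_large_circle but blue, brown or yellow is not meant.

How it is judged:
At the end, for the whole second after the job is handed in: Each part rests released, still and upright (within 0.1 rad) on the pad with its own silhouette, centre within 10 mm of the pad's centre; battery's long side within 0.22 rad of the rectangle's (either way round), heat sink's sides within 0.22 rad of the square's (any quarter turn) (horizontal distance between battery and pad_rectangle below 0.01 m and z of battery in the frame of pad_rectangle between 0.002 and 0.007 m and angle between each of battery, heat_sink, loudspeaker, lens_barrel's own z axis and vertical below 0.1 rad and linear speed of each of battery, heat_sink, loudspeaker, lens_barrel below 0.02 m/s and horizontal distance between heat_sink and pad_square below 0.01 m and z of heat_sink in the frame of pad_square between 0.002 and 0.007 m and horizontal distance between loudspeaker and pad_large_circle below 0.01 m and z of loudspeaker in the frame of pad_large_circle between 0.002 and 0.007 m and horizontal distance between lens_barrel and pad_small_circle below 0.01 m and z of lens_barrel in the frame of pad_small_circle between 0.002 and 0.007 m and angle between the x axis of battery and the x axis of pad_rectangle, either way round below 0.22 rad and (angle between the x axis of heat_sink and the x axis of pad_square, either way round below 0.22 rad or angle between the x axis of heat_sink and the y axis of pad_square, either way round below 0.22 rad)); the robot touches nothing.
It fails at once if a part is dropped or thrown: faster than 0.7 m/s while out of the fingers ((linear speed of battery above 0.7 m/s and contact force between the fingers and battery below 0.05 N) or (linear speed of heat_sink above 0.7 m/s and contact force between the fingers and heat_sink below 0.05 N) or (linear speed of loudspeaker above 0.7 m/s and contact force between the fingers and loudspeaker below 0.05 N) or (linear speed of lens_barrel above 0.7 m/s and contact force between the fingers and lens_barrel below 0.05 N)).
It fails at once if the screw pot is pushed more than 25 mm or tipped over (distance of screw_pot from where it was at the start of the episode above 0.025 m or angle between screw_pot's own z axis and vertical above 0.5 rad).
It fails at once if the magnetiser block is pushed more than 25 mm or tipped over (distance of magnetiser from where it was at the start of the episode above 0.025 m or angle between magnetiser's own z axis and vertical above 0.5 rad).
It also fails if it takes over 104 s, if anything falls off the work surface, if the arm or the gripper's body presses on something with over 40 N, if the wrist force passes 120 N, or if a joint passes its speed limit or range.

### The arm

A 7-joint arm with a two-finger parallel gripper is mounted at the origin on the work surface. World frame = base frame: x ahead of the robot, y to its left, z up, the work surface at z = 0. Lengths are in m, angles in rad, forces in N, time in s.
With the tool pointing down it reaches from about 0.4 to 0.875 m from the base axis. Payload 4.4 kg.
Tool frame: the origin (TCP) lies midway between the tips of the shut fingers; the grasp point (between the pads) lies 19 mm behind it (r.pinch_z is the distance from the TCP to the grasp point, in m); x points along the fingers, y is the direction in which the jaws open and shut, and the axes are right-handed (so a half turn about x gives the same grasp; the last joint's range is limited). The gripper opens to 85 mm and grips with 20 to 120 N. Pads are 22 mm wide; open, the fingers measure 114 mm over their backs; the gripper's body (76 mm by 85 mm) begins 54 mm behind the grasp point. The pads swing forward as they close: fully open they stand 13 mm farther back than shut.
Start: joints at [-1.188, 0.628, 0.038, 1.517, -0.027, 0.996, -0.02], TCP at [0.282, 0.586, 0.231] pointing down, gripper open.
Joint ranges: [-3.06, 3.06], [-0.37, 2.12], [-1.25, 1.32], [0.18, 2.47], [-1.1, 4.24], [0.23, 1.98], [-2.94, 2.94]. Speed limits (rad/s): [2.57, 2.57, 3.14, 3.14, 3.14, 3.14, 3.14].

### API

Orientations are given as a unit quaternion [x, y, z, w].
In Python, from workcell import r gives the robot as it stands. The module is installed in compiled form; this text tells all that it offers.
- The arm moves only by the tool carry_out, never from a script. Its argument "motion" is a list of rows, each a list of 7 numbers: the shift along the tool's x, y, z in m, then the turn, a rotation vector about the tool's x, y, z in degrees, then the gripper command: -1 is fully open, 1 is shut, values between are in proportion. In form: [[tx, ty, tz, wx, wy, wz, hand], ...]. A call has 1 to 5 rows; each row shifts and turns the pose as measured when the row begins, along the tool's axes as they then stand; what a row does not reach is not made up. A row lasts 1/12 s, in which the tool goes at most 41.7 mm and 7.16 degrees, less where a joint would pass 70% of its speed; a pose out of reach is approached as far as the arm can. A call with a gripper value outside its range is refused whole. The fingers move at their own pace and stop on an object; "grip_force" is the grip in N (left out, the last holds). Time passes only in rows, so rows that do not move let the fingers close. It gives the time, the measured TCP pose, the force and the opening at its end, in the units of the state.
- r.get_state(): the state, without advancing time (a new reading comes with each control period).
- r.camera(name): name is "side" or "top" or "wrist"; returns the picture (384x512x3 uint8, red, green, blue); there is no depth.
- r.calibration(name): a dict with "vertical_fov" (degrees; the focal length in pixels is half the picture's height over the tangent of half this angle, whatever the lens; pixels are square), "cx", "cy" (the principal point, pixels), "R" (3x3) and "t" (3): a world point X has camera coordinates R X + t. Camera axes: x right, y down, z forward; pixel columns grow to the right and rows downward; lengths in m; the calibration is good to about 2 mm. A picture is of the moment at which its call begins: read the wrist's pose just before it. calibration takes no time and is no camera call; for the wrist camera it gives the pose at the moment of the call.
- r.close_job(): hands the job in, once; it reports no verdict.
The state is a dict: "clock": time; "q": joint angles; "joint_vel": joint speeds; "effort": joint torques, N m; "tcp_pos": TCP position; "ee_rot": TCP orientation; "force": force on the tool from outside, world axes, zero at the start; "moment": the same for the moment, N m; "opening": finger opening in m.
Only numpy, scipy, OpenCV 4.12 (cv2) and the standard library are available. Lean on these libraries where they do the work, as an engineer would, in place of code of your own. Each camera call takes 0.05 s, during which the arm holds its last target. There are 200 camera calls.

## Working session

There is one attempt and no reset: what is moved stays moved. The work goes in short steps, Python scripts to look and compute and a tool call to move; the robot and the scene stay as the last step left them, time stands still between calls to the robot, and variables do not carry over. Pictures are saved under pics/ and viewed, about 12 in all and at most 16, crops included, and the job is handed in when it is done.

Besides the shell and the picture viewer there is one more tool, called after "Emit:" by a JSON object that holds its "api" and its "payload", one argument or row to a line. carry_out: Moves the arm, as the interface text tells. Its arguments: {"type":"object","properties":{"motion":{"type":"array","items":{"type":"array","items":{"type":"number"}}},"grip_force":{"type":"number"}},"required":["motion"]}

```bash
mkdir -p pics; cat > h.py <<'E'
import numpy as np, cv2
from workcell import r
from scipy.spatial.transform import Rotation as Ro
def cal(n):
    c=r.calibration(n); f=192/np.tan(np.radians(c["vertical_fov"])/2)
    return f,c["cx"],c["cy"],np.array(c["R"]),np.array(c["t"])
def ray(n,u,v,z,c=None):
    f,cx,cy,R,t=c or cal(n)
    d=R.T@np.array([(u-cx)/f,(v-cy)/f,1]); o=-R.T@t
    return o+d*(z-o[2])/d[2]
def proj(n,X,c=None):
    f,cx,cy,R,t=c or cal(n); p=R@np.array(X)+t; return np.array([cx+f*p[0]/p[2],cy+f*p[1]/p[2]])
def snap(n,name,scale=1.5):
    im=r.camera(n)[:,:,::-1].copy(); cv2.imwrite(f"pics/{name}_raw.png",im)
    cv2.imwrite(f"pics/{name}.png",cv2.resize(im,None,fx=scale,fy=scale,interpolation=cv2.INTER_CUBIC)); return im
E
python3 - <<'E'
from h import *
for n in ("top","side"):
    snap(n,n+"0"); f,cx,cy,R,t=cal(n); print(n,f,cx,cy,-R.T@t,R.round(3).tolist())
s=r.get_state(); print(s["clock"],s["tcp_pos"],s["ee_rot"],s["opening"],Ro.from_quat(s["ee_rot"]).as_matrix().round(3), r.pinch_z)
E
```

```text
top 420.5071498079287 257.40826404202846 188.37720266084796 [ 0.35558879 -0.07252402  1.06496106] [[-0.028, -1.0, 0.011], [-0.986, 0.026, -0.166], [0.166, -0.015, -0.986]]
side 401.96519144597113 255.0011354244257 192.95722023528674 [ 0.22396845 -0.80494771  0.65691522] [[0.927, -0.375, -0.013], [-0.237, -0.559, -0.794], [0.291, 0.739, -0.607]]
0.1 [0.28176675 0.5851342  0.23045916] [ 0.15676682  0.68951516 -0.1579668   0.68923109] 0.08538631527088932 [[-0.001  0.434  0.901]
 [-0.002  0.901 -0.434]
 [-1.    -0.002 -0.   ]] 0.0187
```

View pics/top0.png

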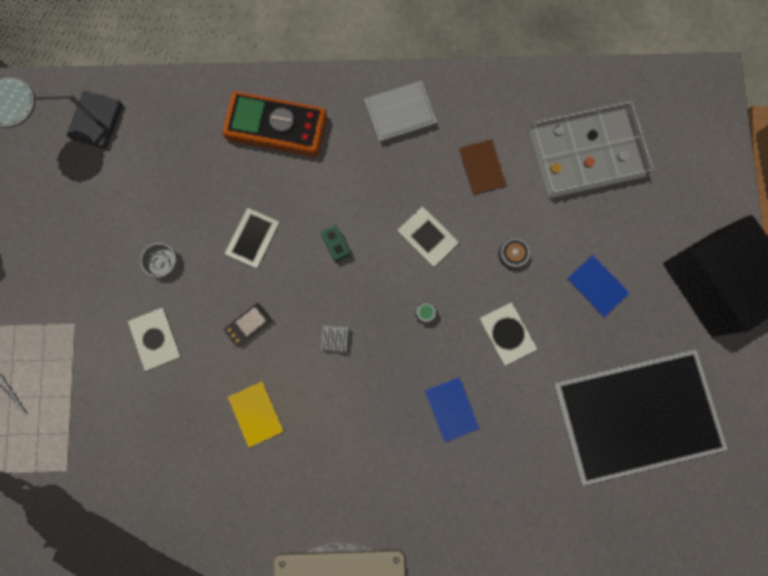

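View pics/side0.png

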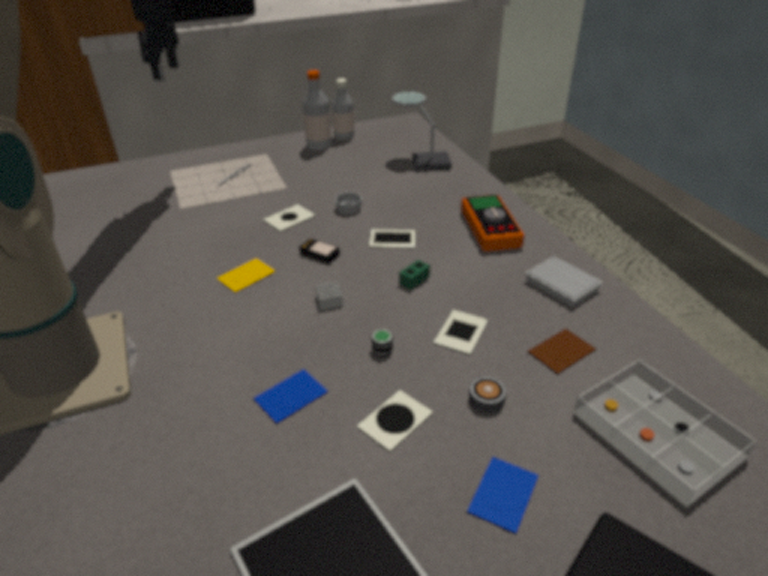

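The top view (768x576) shows each part and pad once:
- **Parts:** battery (248,325), finned heat sink (335,340), loudspeaker (515,253) and lens barrel (426,314).
- **Pads, all white:** rectangle (252,238), square (428,236), large circle (508,333) and small circle (153,339). The blue, yellow and brown cards are decoys.
- **Bystanders:** pot (159,261) and magnetiser (336,244).

The multimeter, tray and similar items aren't needed.

```bash
cat > m.py <<'E'
from h import *
im=cv2.imread("pics/top0_raw.png"); c=cal("top")
hsv=cv2.cvtColor(im,cv2.COLOR_BGR2HSV)
def rect(cnt,z):
    P=np.array([ray("top",*p[0],z,c)[:2] for p in cnt],np.float32)*1000
    (x,y),(w,h),a=cv2.minAreaRect(P)
    if w<h: w,h,a=h,w,a+90
    return np.array([x,y,w,h,(a+90)%180-90]).round(1)
seeds=dict(rect=(252,238),square=(428,236),large=(508,333),small=(153,339))
V=hsv[:,:,2]
for k,(u,v) in seeds.items():
    u/=1.5;v/=1.5; x0,y0=int(u-27),int(v-27)
    g=cv2.resize(V[y0:y0+54,x0:x0+54],None,fx=8,fy=8,interpolation=cv2.INTER_CUBIC)
    def cs(m):
        cn=cv2.findContours(m,cv2.RETR_EXTERNAL,cv2.CHAIN_APPROX_NONE)[0]
        q=[q for q in cn if cv2.pointPolygonTest(q,((u-x0+.5)*8,(v-y0+.5)*8),False)>0]
        q=max(q,key=cv2.contourArea).astype(float); return (q+.5)/8-.5+[x0,y0]
    print(k,"pad",rect(cs((g>125).astype(np.uint8)),.004),"sil",rect(cs((g<100).astype(np.uint8)),.004))
# parts: enlarged crops
tiles=[]
for (u,v) in [(248,325),(335,340),(515,253),(426,314),(336,244),(159,261)]:
    u=int(u/1.5);v=int(v/1.5)
    print((u,v),(ray("top",u,v,.02,c)*1000).round())
    t=cv2.resize(im[v-24:v+24,u-24:u+24],(264,264),interpolation=cv2.INTER_CUBIC)
    cv2.putText(t,f"{u-24},{v-24}",(3,12),0,.4,(255,255,255)); tiles.append(t)
cv2.imwrite("pics/parts.png",np.vstack([np.hstack(tiles[:3]),np.hstack(tiles[3:])]))
E
python3 m.py
```

```text
rect pad [619.9 141.1  91.8  63.6 -25.8] sil [ 6.219e+02  1.419e+02  1.462e+02  1.404e+02 -2.000e-01]
square pad [ 614.9 -162.5   91.6   63.7   42.6] sil [ 617.  -162.3  144.   141.4   -1.6]
large pad [ 442.8 -291.2   91.9   64.4   25.2] sil [ 442.6 -291.4   52.6   52.6   86.8]
small pad [449.8 304.1  91.9  63.8  20.8] sil [449.8 304.1  34.1  33.9 -48.6]
(165, 216) [468. 143.  20.]
(223, 226) [439.  -1.  20.]
(343, 168) [ 578. -308.   20.]
(284, 209) [ 478. -154.   20.]
(224, 162) [602.  -6.  20.]
(106, 174) [578. 293.  20.]
```

View pics/parts.png

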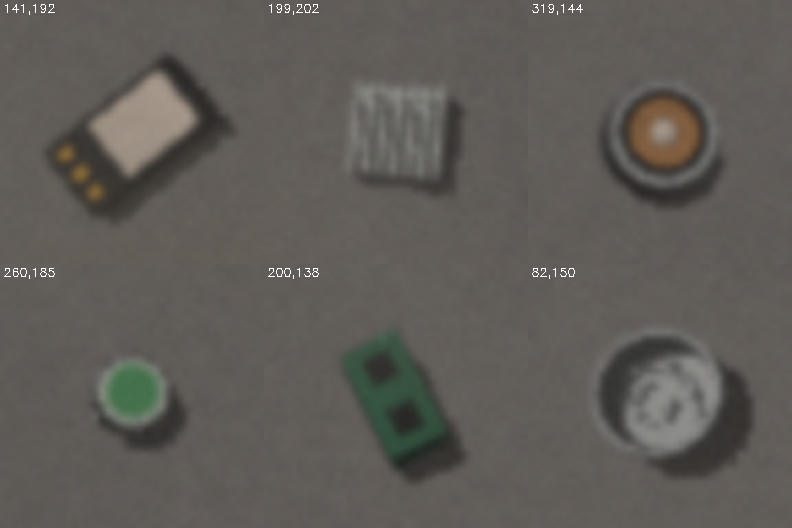

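Pad sizes come out right (about 92x64 mm, measured slightly large). The crops give clean top faces for all four parts. Next is a move planner, then a hover over the battery.

```bash
cat >> h.py <<'E'
PAD=dict(rect=(619.9,141.1,-25.8),square=(614.9,-162.5,42.6),large=(442.8,-291.2,25.2),small=(449.8,304.1,20.8))
def plan(x,y,z,yaw=None,mod=180,step=32):
    """target mm/deg (yaw = heading of tool y); prints rows of tool-frame shifts"""
    s=r.get_state(); M=Ro.from_quat(s["ee_rot"]).as_matrix(); p=np.array(s["tcp_pos"])*1000
    y0=np.degrees(np.arctan2(M[1,1],M[0,1])); d=0 if yaw is None else (yaw-y0+mod/2)%mod-mod/2
    D=np.array([x,y,z])-p; n=int(max(np.ceil(np.linalg.norm(D)/step),np.ceil(abs(d)/6.5),1))
    T=np.array([0,0,-1.]); tilt=np.cross(M[:,0],T)
    print("at",p.round(1),"yaw",y0.round(1),"clock",s["clock"],"open",round(s["opening"]*1000,1),"F",np.round(s["force"],1),"tiltfix tool deg",np.degrees(M.T@tilt).round(2),"delta",D.round(1),"yaw by",round(d,1))
    for i in range(n):
        a=np.radians(y0+d*i/n); R=np.array([[0,np.cos(a),np.sin(a)],[0,np.sin(a),-np.cos(a)],[-1,0,0]])
        print([*(R.T@D/n/1000).round(4).tolist(),round(-d/n,2),0,0])
E
python3 - <<'E'
from h import *
c=cal("top")
def tp(o,u,v,z): return ray("top",o[0]+u/5.5-.4,o[1]+v/5.5-.4,z,c)*1000
o=(141,192)
L=[tp(o,*p,.018)[:2] for p in [(88,127),(160,70),(199,120),(128,178)]]
d=(L[1]-L[0]+L[2]-L[3]); print("batt",tp(o,130,133,.018),np.mean(L,0),np.degrees(np.arctan2(d[1],d[0])))
o=(199,202);a=tp(o,88,87,.024);b=tp(o,184,85,.024);e=tp(o,179,175,.024)
print("hs",tp(o,133,130,.024),np.degrees(np.arctan2(*(b-a)[1::-1])),np.degrees(np.arctan2(*(e-b)[1::-1])),np.linalg.norm(b-a))
print("spk",tp((319,144),135,131,.022),"lens",tp((260,185),132,127,.030))
plan(468,143,160,None)
f,cx,cy,R,t=cal("wrist"); M=Ro.from_quat(r.get_state()["ee_rot"]).as_matrix()
print("wrist cam in tool",M.T@(-R.T@t-r.get_state()["tcp_pos"]),"fwd",M.T@R[2],f)
E
```

```text
batt [468.63881817 145.36102615  18.        ] [472.73115046 139.16175358] -51.74884533836669
hs [ 4.40694843e+02 -4.28674043e-01  2.40000000e+01] -90.32819263993451 175.81646790967986 43.245390303434064
spk [ 579.55620916 -308.00564142   22.        ] lens [ 479.6221146  -152.01968277   30.        ]
at [281.8 585.1 230.5] yaw 64.3 clock 0.1 open 85.4 F [0.6 0.3 0.1] tiltfix tool deg [ 0.  -0.   0.1] delta [ 186.2 -442.1  -70.5] yaw by 0
[0.0044, -0.0198, 0.0225, 0.0, 0, 0]
[0.0044, -0.0198, 0.0225, 0.0, 0, 0]
[0.0044, -0.0198, 0.0225, 0.0, 0, 0]
[0.0044, -0.0198, 0.0225, 0.0, 0, 0]
[0.0044, -0.0198, 0.0225, 0.0, 0, 0]
[0.0044, -0.0198, 0.0225, 0.0, 0, 0]
[0.0044, -0.0198, 0.0225, 0.0, 0, 0]
[0.0044, -0.0198, 0.0225, 0.0, 0, 0]
[0.0044, -0.0198, 0.0225, 0.0, 0, 0]
[0.0044, -0.0198, 0.0225, 0.0, 0, 0]
[0.0044, -0.0198, 0.0225, 0.0, 0, 0]
[0.0044, -0.0198, 0.0225, 0.0, 0, 0]
[0.0044, -0.0198, 0.0225, 0.0, 0, 0]
[0.0044, -0.0198, 0.0225, 0.0, 0, 0]
[0.0044, -0.0198, 0.0225, 0.0, 0, 0]
[0.0044, -0.0198, 0.0225, 0.0, 0, 0]
wrist cam in tool [-0.14254943 -0.0008874  -0.07606393] fwd [9.54938028e-01 3.75170003e-04 2.96805024e-01] 270.60322385769024
```

Emit:
{"api": "carry_out", "payload": {
  "motion": [
    [0.0044,-0.0198,0.0225,0,0,0,-1],
    [0.0044,-0.0198,0.0225,0,0,0,-1],
    [0.0044,-0.0198,0.0225,0,0,0,-1],
    [0.0044,-0.0198,0.0225,0,0,0,-1],
    [0.0044,-0.0198,0.0225,0,0,0,-1]
  ]
}}

```text
clock: 0.52
tcp_pos: [0.3355, 0.4504, 0.2051]
ee_rot: [0.153, 0.692, -0.152, 0.689]
force: [0.9, -1.0, 0.1]
opening: 0.0852
```

Emit:
{"api": "carry_out", "payload": {
  "motion": [
    [0.0044,-0.0198,0.0225,0,0,0,-1],
    [0.0044,-0.0198,0.0225,0,0,0,-1],
    [0.0044,-0.0198,0.0225,0,0,0,-1],
    [0.0044,-0.0198,0.0225,0,0,0,-1],
    [0.0044,-0.0198,0.0225,0,0,0,-1]
  ]
}}

```text
clock: 0.93
tcp_pos: [0.3965, 0.3056, 0.1802]
ee_rot: [0.151, 0.693, -0.152, 0.688]
force: [-0.4, -0.3, 0.2]
opening: 0.0852
```

Emit:
{"api": "carry_out", "payload": {
  "motion": [
    [0.0044,-0.0198,0.0225,0,0,0,-1],
    [0.0044,-0.0198,0.0225,0,0,0,-1],
    [0.0044,-0.0198,0.0225,0,0,0,-1],
    [0.0044,-0.0198,0.0225,0,0,0,-1],
    [0.0044,-0.0198,0.0225,0,0,0,-1]
  ]
}}

```text
clock: 1.35
tcp_pos: [0.4579, 0.161, 0.1558]
ee_rot: [0.151, 0.694, -0.152, 0.688]
force: [1.4, -0.7, -1.0]
opening: 0.0853
```

Emit:
{"api": "carry_out", "payload": {
  "motion": [
    [0.0044,-0.0198,0.0225,0,0,0,-1],
    [0,0,0,6.5,0,0,-1],
    [0,0,0,6.5,0,0,-1],
    [0,0,0,6.5,0,0,-1],
    [0,0,0,6.5,0,0,-1]
  ]
}}

```text
clock: 1.77
tcp_pos: [0.4728, 0.1191, 0.149]
ee_rot: [0.311, 0.636, -0.318, 0.631]
force: [-0.3, 0.5, -0.0]
opening: 0.0849
```

```bash
python3 - <<'E'
from h import *
plan(470,143,160,38.3)
snap("wrist","w1"); c=cal("wrist"); print(proj("wrist",(.47,.143,.018),c)*1.5)
E
```

```text
at [472.8 119.1 149. ] yaw 37.2 clock 1.7667 open 84.9 F [-0.3  0.5 -0. ] tiltfix tool deg [ 0.   -0.14  0.72] delta [-2.8 23.9 11. ] yaw by 1.1
[-0.011, 0.0122, -0.0208, np.float64(-1.13), 0, 0]
[409.72801963 242.3939799 ]
```

View pics/w1.png

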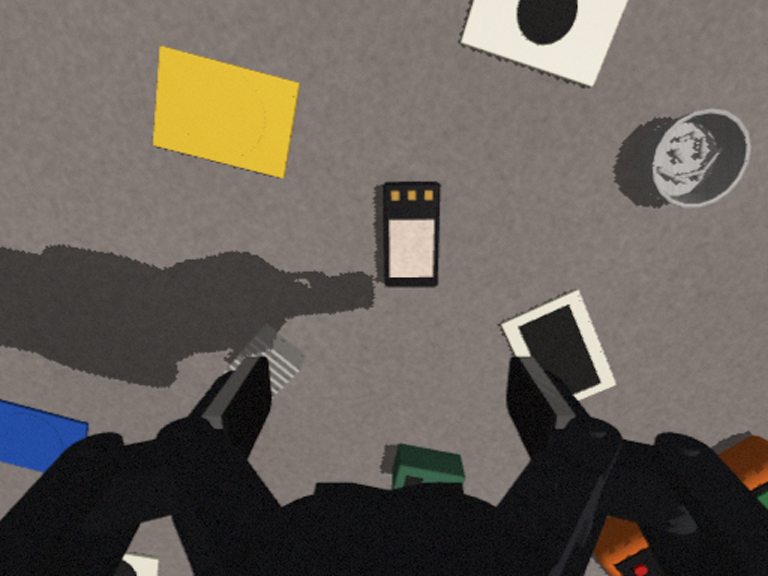

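The wrist view shows the battery almost square to the jaws, with its top corners near (386,182), (440,182), (438,286) and (384,286). The view is sharp, so I'll measure from it.

```bash
python3 - <<'E'
from h import *
c=cal("wrist")
C=np.array([ray("wrist",u/1.5,v/1.5,.018,c)[:2]*1000 for u,v in [(386,182),(440,182),(438,286),(384,286)]])
print(C.round(1),C.mean(0),[np.linalg.norm(C[i]-C[i-1]).round(1) for i in range(4)])
d=C[0]-C[3]+C[1]-C[2];a=np.degrees(np.arctan2(d[1],d[0]));print(a)
plan(*C.mean(0),35,a-90)
E
```

```text
[[433.  165.3]
 [461.2 186.6]
 [505.  130.4]
 [474.7 107.4]] [468.48723999 147.40230987] [np.float64(71.4), np.float64(35.3), np.float64(71.2), np.float64(38.1)]
126.79757273276924
at [472.7 119.1 148.9] yaw 36.9 clock 1.8167 open 85.4 F [-0.5  0.6  0.7] tiltfix tool deg [ 0.   -0.12  0.74] delta [  -4.2   28.3 -113.9] yaw by -0.1
[0.0285, 0.0034, -0.0063, np.float64(0.02), 0, 0]
[0.0285, 0.0034, -0.0063, np.float64(0.02), 0, 0]
[0.0285, 0.0034, -0.0063, np.float64(0.02), 0, 0]
[0.0285, 0.0034, -0.0063, np.float64(0.02), 0, 0]
```

Emit:
{"api": "carry_out", "payload": {
  "motion": [
    [0.0285,0.0034,-0.0063,0,-0.1,0.7,-1],
    [0.0285,0.0034,-0.0063,0,0,0,-1],
    [0.0285,0.0034,-0.0063,0,0,0,-1],
    [0.0285,0.0034,-0.0063,0,0,0,-1],
    [0,0,0,0,0,0,-1]
  ]
}}

```text
clock: 2.23
tcp_pos: [0.4714, 0.1493, 0.0326]
ee_rot: [0.314, 0.632, -0.311, 0.636]
force: [0.6, -0.3, -0.7]
opening: 0.0855
```

```bash
python3 -c "
from h import *
plan(468.5,147,3,36.8)"
```

```text
at [471.4 149.3  32.6] yaw 37.5 clock 2.2333 open 85.5 F [ 0.6 -0.3 -0.7] tiltfix tool deg [-0.    0.15 -0.41] delta [ -2.9  -2.3 -29.6] yaw by -0.7
[0.0296, -0.0037, 0.0, np.float64(0.73), 0, 0]
```

Emit:
{"api": "carry_out", "payload": {
  "motion": [
    [0.0148,-0.0018,0,0.7,0,0,-1],
    [0.0148,-0.0018,0,0,0,0,-1],
    [0,0,0,0,0,0,-1],
    [0,0,0,0,0,0,0.3],
    [0,0,0,0,0,0,1]
  ],
  "grip_force": 40
}}

```text
clock: 2.65
tcp_pos: [0.4692, 0.1475, 0.0048]
ee_rot: [0.316, 0.632, -0.312, 0.635]
force: [-0.2, -0.1, -0.6]
opening: 0.0639
```

Emit:
{"api": "carry_out", "payload": {
  "motion": [
    [0,0,0,0,0,0,1],
    [0,0,0,0,0,0,1],
    [0,0,0,0,0,0,1],
    [0,0,0,0,0,0,1],
    [0,0,0,0,0,0,1]
  ]
}}

```text
clock: 3.07
tcp_pos: [0.4722, 0.148, 0.0094]
ee_rot: [0.317, 0.631, -0.31, 0.637]
force: [-0.1, -0.2, -0.8]
opening: 0.0367
```

```bash
python3 -c "
from h import *
plan(468.5,147,80,36.8)"
```

```text
at [472.2 148.    9.4] yaw 37.4 clock 3.0667 open 36.7 F [-0.1 -0.2 -0.8] tiltfix tool deg [ 0.    0.14 -0.76] delta [-3.7 -1.  70.6] yaw by -0.6
[-0.0235, -0.0012, -0.0005, np.float64(0.19), 0, 0]
[-0.0235, -0.0012, -0.0005, np.float64(0.19), 0, 0]
[-0.0235, -0.0012, -0.0005, np.float64(0.19), 0, 0]
```

Opening 36.7 mm fits the battery's 38 mm side, but the tool drifted up about 5 mm during the close. I'll open slightly and re-grip lower.

Emit:
{"api": "carry_out", "payload": {
  "motion": [
    [0,0,0,0,0,0,-0.25],
    [0,0,0,0,0,0,-0.25],
    [0.004,0,0.0,0.5,0.1,-0.6,-0.25],
    [0.004,0,0,0,0,0,1],
    [0.001,0,0,0,0,0,1]
  ]
}}

```text
clock: 3.48
tcp_pos: [0.4729, 0.1482, 0.001]
ee_rot: [0.318, 0.632, -0.316, 0.633]
force: [-3.5, -1.4, 23.5]
opening: 0.0372
```

Emit:
{"api": "carry_out", "payload": {
  "motion": [
    [0.001,0,0,0,0,0,1],
    [0,0,0,0,0,0,1],
    [0,0,0,0,0,0,1]
  ]
}}

```text
clock: 3.73
tcp_pos: [0.4729, 0.1482, 0.0012]
ee_rot: [0.318, 0.632, -0.315, 0.633]
force: [-0.1, 0.1, -0.9]
opening: 0.0372
```

```bash
python3 -c "
from h import *
plan(468.5,147,80,36.8)"
```

```text
at [472.9 148.2   1.2] yaw 36.8 clock 3.7333 open 37.2 F [-0.1  0.1 -0.9] tiltfix tool deg [-0.    0.02 -0.21] delta [-4.4 -1.2 78.8] yaw by -0.0
[-0.0263, -0.0014, -0.0006, np.float64(0.01), 0, 0]
[-0.0263, -0.0014, -0.0006, np.float64(0.01), 0, 0]
[-0.0263, -0.0014, -0.0006, np.float64(0.01), 0, 0]
```

Emit:
{"api": "carry_out", "payload": {
  "motion": [
    [-0.02,0,0,0,0,0,1],
    [-0.025,0,0,0,0,0,1],
    [-0.025,0,0,0,0,0,1]
  ]
}}

```text
clock: 3.98
tcp_pos: [0.4686, 0.1467, 0.0673]
ee_rot: [0.315, 0.635, -0.319, 0.63]
force: [0.1, 0.4, -1.4]
opening: 0.0372
```

```bash
python3 -c "
from h import *
plan(621,139.5,60,64.2)
snap('wrist','w2')
c=cal('wrist');s=r.get_state();z=s['tcp_pos'][2]-.0012+.018;M=Ro.from_quat(s['ee_rot']).as_matrix()
p=s['tcp_pos']; X=p.copy() if hasattr(p,'copy') else p
X=np.array([p[0],p[1],z]);print([ (proj('wrist',X+M[:,1]*a+M[:,2]*b,c)*1.5).round(1).tolist() for a,b in [(0,0),(.019,.036),(.019,-.036),(-.019,.036),(-.019,-.036)]])"
```

```text
at [468.6 146.7  67.3] yaw 36.8 clock 3.9833 open 37.2 F [ 0.1  0.4 -1.4] tiltfix tool deg [ 0.   -0.22  0.49] delta [152.4  -7.2  -7.3] yaw by 27.4
[0.0015, 0.0235, 0.0194, np.float64(-5.48), 0, 0]
[0.0015, 0.0216, 0.0216, np.float64(-5.48), 0, 0]
[0.0015, 0.0194, 0.0235, np.float64(-5.48), 0, 0]
[0.0015, 0.0171, 0.0253, np.float64(-5.48), 0, 0]
[0.0015, 0.0146, 0.0268, np.float64(-5.48), 0, 0]
[[390.6, 383.3], [440.8, 467.5], [449.3, 285.5], [340.1, 467.5], [332.3, 285.5]]
```

View pics/w2.png

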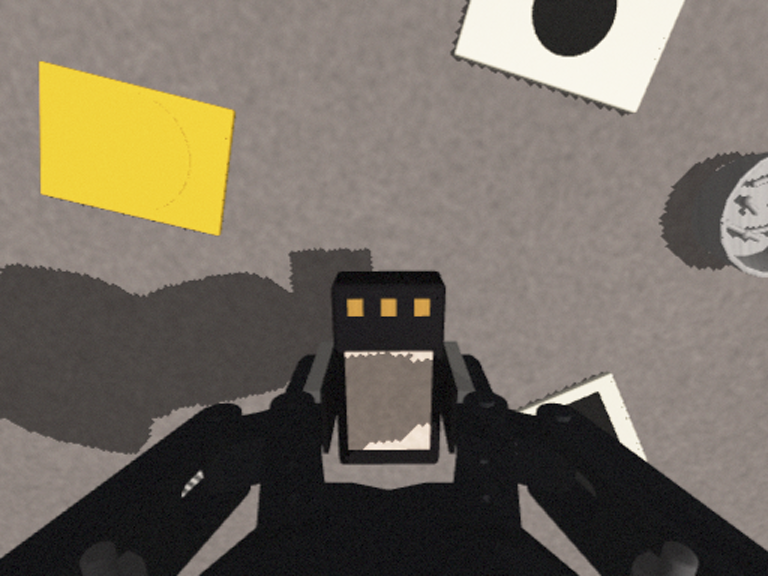

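The battery is held straight: its top runs from row 285 to 462, against 285 to 467 predicted, so it's centred to about 1 mm. Next I carry it to the rectangle pad.

Emit:
{"api": "carry_out", "payload": {
  "motion": [
    [0.0015,0.0235,0.0194,-5.5,-0.2,0.4,1],
    [0.0015,0.0216,0.0216,-5.5,0,0,1],
    [0.0015,0.0194,0.0235,-5.5,0,0,1],
    [0.0015,0.0171,0.0253,-5.5,0,0,1],
    [0.0015,0.0146,0.0268,-5.5,0,0,1]
  ]
}}

```text
clock: 4.45
tcp_pos: [0.619, 0.1436, 0.0627]
ee_rot: [0.148, 0.694, -0.148, 0.689]
force: [-0.2, 0.8, -0.8]
opening: 0.037
```

Emit:
{"api": "carry_out", "payload": {
  "motion": [
    [0,0,0,0,0,0,1],
    [0,0,0,0,0,0,1]
  ]
}}

```text
clock: 4.62
tcp_pos: [0.6261, 0.1421, 0.0609]
ee_rot: [0.149, 0.691, -0.148, 0.691]
force: [-1.0, -0.5, -1.1]
opening: 0.037
```

```bash
python3 -c "
from h import *
plan(620.8,140.7,30,64.2)"
```

```text
at [626.1 142.1  60.9] yaw 65.8 clock 4.6167 open 37.0 F [-1.  -0.5 -1.1] tiltfix tool deg [ 0.   -0.02 -0.08] delta [ -5.3  -1.4 -30.9] yaw by -1.6
[0.0309, -0.0035, -0.0043, np.float64(1.62), 0, 0]
```

Emit:
{"api": "carry_out", "payload": {
  "motion": [
    [0.017,-0.0035,-0.0043,1.6,0,0,1],
    [0.017,0,0,0,0,0,1],
    [0,0,0,0,0,0,1]
  ]
}}

```text
clock: 4.87
tcp_pos: [0.6198, 0.1404, 0.0245]
ee_rot: [0.16, 0.689, -0.159, 0.689]
force: [-0.3, -0.3, -0.8]
opening: 0.0371
```

```bash
python3 -c "
from h import *
plan(620.8,140.7,6,64.2)"
```

```text
at [619.8 140.4  24.5] yaw 64.0 clock 4.8667 open 37.1 F [-0.3 -0.3 -0.8] tiltfix tool deg [-0.   -0.06 -0.07] delta [  1.    0.3 -18.5] yaw by 0.2
[0.0185, 0.0007, 0.0008, np.float64(-0.22), 0, 0]
```

Emit:
{"api": "carry_out", "payload": {
  "motion": [
    [0.01,0.0007,0.0008,0,0,0,1],
    [0.006,0,0,0,0,0,1],
    [0,0,0,0,0,0,1]
  ]
}}

```text
clock: 5.12
tcp_pos: [0.6184, 0.1412, 0.0068]
ee_rot: [0.159, 0.69, -0.159, 0.688]
force: [-0.5, -0.0, -2.2]
opening: 0.0372
```

Emit:
{"api": "carry_out", "payload": {
  "motion": [
    [0.0015,0.001,0.0015,0,0,0,1],
    [0.001,0,0,0,0,0,1]
  ]
}}

```text
clock: 5.28
tcp_pos: [0.6197, 0.1416, 0.0052]
ee_rot: [0.159, 0.691, -0.159, 0.687]
force: [-2.9, -1.7, 11.0]
opening: 0.0372
```

Contact at 11 N, so the battery is down. I'll open and rise.

Emit:
{"api": "carry_out", "payload": {
  "motion": [
    [0,0,0,0,0,0,-0.1],
    [0,0,0,0,0,0,-0.4],
    [0,0,0,0,0,0,-0.6],
    [-0.015,0,0,0,0,0,-1],
    [-0.03,0,0,0,0,0,-1]
  ]
}}

```text
clock: 5.7
tcp_pos: [0.6178, 0.1414, 0.0492]
ee_rot: [0.158, 0.693, -0.16, 0.685]
force: [-0.4, 0.7, 1.2]
opening: 0.0853
```

Emit:
{"api": "carry_out", "payload": {
  "motion": [
    [-0.035,0,0,0,0,0,-1],
    [-0.035,0,0,0,0,0,-1]
  ]
}}

```text
clock: 5.87
tcp_pos: [0.6167, 0.1411, 0.1212]
ee_rot: [0.157, 0.694, -0.161, 0.684]
force: [0.8, 1.1, 0.1]
opening: 0.086
```

```bash
python3 -c "
from h import *
plan(440,-1,140,88)"
```

```text
at [616.7 141.1 121.2] yaw 64.0 clock 5.8667 open 86.0 F [0.8 1.1 0.1] tiltfix tool deg [ 0.   -0.74  0.45] delta [-176.7 -142.1   18.8] yaw by 24.0
[-0.0024, -0.0256, -0.0121, np.float64(-3.0), 0, 0]
[-0.0024, -0.025, -0.0134, np.float64(-3.0), 0, 0]
[-0.0024, -0.0242, -0.0147, np.float64(-3.0), 0, 0]
[-0.0024, -0.0234, -0.0159, np.float64(-3.0), 0, 0]
[-0.0024, -0.0226, -0.0171, np.float64(-3.0), 0, 0]
[-0.0024, -0.0216, -0.0183, np.float64(-3.0), 0, 0]
[-0.0024, -0.0207, -0.0194, np.float64(-3.0), 0, 0]
[-0.0024, -0.0196, -0.0205, np.float64(-3.0), 0, 0]
```

Emit:
{"api": "carry_out", "payload": {
  "motion": [
    [-0.0024,-0.0256,-0.0121,-3,-0.7,0.4,-1],
    [-0.0024,-0.025,-0.0134,-3,0,0,-1],
    [-0.0024,-0.0242,-0.0147,-3,0,0,-1],
    [-0.0024,-0.0234,-0.0159,-3,0,0,-1],
    [-0.0024,-0.0226,-0.0171,-3,0,0,-1]
  ]
}}

```text
clock: 6.28
tcp_pos: [0.5172, 0.0565, 0.1481]
ee_rot: [0.065, 0.693, -0.057, 0.716]
force: [0.3, -1.2, -0.5]
opening: 0.0854
```

Emit:
{"api": "carry_out", "payload": {
  "motion": [
    [-0.0024,-0.0216,-0.0183,-3,0,0,-1],
    [-0.0024,-0.0207,-0.0194,-3,0,0,-1],
    [-0.0024,-0.0196,-0.0205,-3,0,0,-1],
    [0,0,0,0,0,0,-1],
    [0,0,0,0,0,0,-1]
  ]
}}

```text
clock: 6.7
tcp_pos: [0.4451, -0.0055, 0.1594]
ee_rot: [0.007, 0.693, -0.002, 0.721]
force: [0.7, 0.5, 0.8]
opening: 0.0854
```

```bash
python3 - <<'E'
from h import *
plan(440,-1,140,88)
snap("wrist","w3"); c=cal("wrist"); print(proj("wrist",(.44,0,.024),c)*1.5)
E
```

```text
at [445.1  -5.5 159.4] yaw 89.3 clock 6.7 open 85.4 F [0.7 0.5 0.8] tiltfix tool deg [ 0.    2.27 -0.38] delta [ -5.1   4.5 -19.4] yaw by -1.3
[0.0194, 0.0044, -0.0052, np.float64(1.3), 0, 0]
[395.95768818 256.92854628]
```

View pics/w3.png

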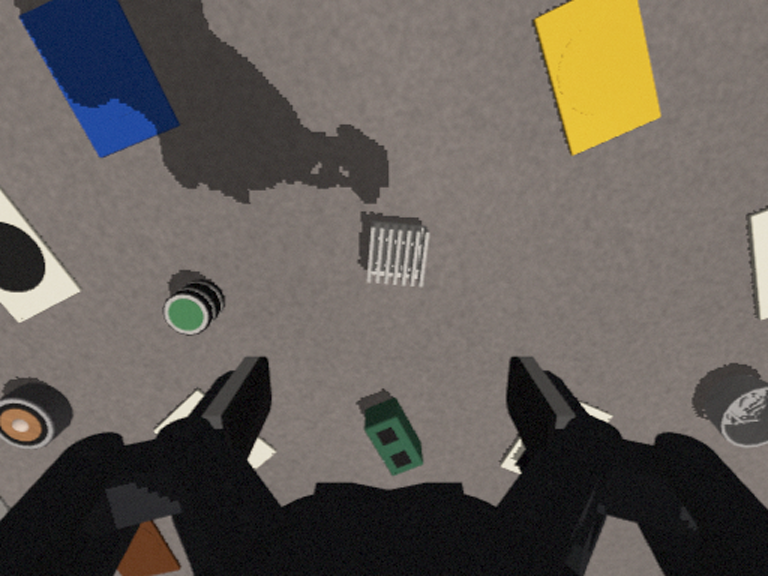

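The wrist view shows the heat sink top with corners near (372,228), (430,232), (424,287) and (368,282), turned a few degrees from the jaws. The lens top is at (187,314) and the speaker top at (21,427).

```bash
python3 - <<'E'
from h import *
c=cal("wrist")
C=np.array([ray("wrist",u/1.5,v/1.5,.024,c)[:2]*1000 for u,v in [(372,228),(430,232),(424,287),(368,282)]])
print(C.mean(0),[np.linalg.norm(C[i]-C[i-1]).round(1) for i in range(4)])
d=C[1]-C[0]+C[2]-C[3];e=C[0]-C[3]+C[1]-C[2];print(np.degrees(np.arctan2(d[1],d[0])),np.degrees(np.arctan2(e[1],e[0])))
print("lens",ray("wrist",187/1.5,314/1.5,.03,c),"spk",ray("wrist",21/1.5,427/1.5,.022,c))
plan(*C.mean(0),35,np.degrees(np.arctan2(d[1],d[0])))
E
```

```text
[440.72214654   1.78792612] [np.float64(39.3), np.float64(39.9), np.float64(40.3), np.float64(40.5)]
84.49301163094236 174.73223342696394
lens [ 0.47872368 -0.15059161  0.03      ] spk [ 0.58087044 -0.30851603  0.022     ]
at [444.7  -5.6 159.3] yaw 89.3 clock 6.75 open 85.2 F [-0.6 -0.8 -0.3] tiltfix tool deg [ 0.    2.2  -0.35] delta [  -4.     7.4 -124.3] yaw by -4.8
[0.0311, 0.0018, -0.001, np.float64(1.2), 0, 0]
[0.0311, 0.0018, -0.0011, np.float64(1.2), 0, 0]
[0.0311, 0.0018, -0.0011, np.float64(1.2), 0, 0]
[0.0311, 0.0018, -0.0011, np.float64(1.2), 0, 0]
```

Emit:
{"api": "carry_out", "payload": {
  "motion": [
    [0.03,0.0018,-0.001,1.2,2.2,-0.3,-1],
    [0.03,0.0018,-0.001,1.2,0,0,-1],
    [0.03,0.0018,-0.001,1.2,0,0,-1],
    [0.03,0.0018,-0.001,1.2,0,0,-0.6],
    [0,0,0,0,0,0,-0.4]
  ]
}}

```text
clock: 7.17
tcp_pos: [0.4531, 0.0026, 0.0532]
ee_rot: [0.031, 0.702, -0.033, 0.711]
force: [-0.8, -0.2, 0.3]
opening: 0.0638
```

```bash
python3 -c "
from h import *
plan(440.7,1.8,6,84.5)"
```

```text
at [453.1   2.6  53.2] yaw 84.8 clock 7.1667 open 63.8 F [-0.8 -0.2  0.3] tiltfix tool deg [0.   0.69 0.12] delta [-12.4  -0.8 -47.2] yaw by -0.3
[0.0236, -0.001, -0.0061, np.float64(0.15), 0, 0]
[0.0236, -0.001, -0.0061, np.float64(0.15), 0, 0]
```

Emit:
{"api": "carry_out", "payload": {
  "motion": [
    [0.008,-0.001,-0.0122,0.3,0.7,0.1,-0.4],
    [0.012,0,0,0,0,0,-0.4],
    [0,0,0,0,0,0,-0.4]
  ]
}}

```text
clock: 7.42
tcp_pos: [0.4421, 0.0036, 0.0377]
ee_rot: [0.031, 0.707, -0.033, 0.706]
force: [0.7, 0.0, 0.1]
opening: 0.0597
```

```bash
python3 -c "
from h import *
plan(440.7,1.8,6,84.5)"
```

```text
at [442.1   3.6  37.7] yaw 84.8 clock 7.4167 open 59.7 F [0.7 0.  0.1] tiltfix tool deg [-0.   -0.12  0.17] delta [ -1.4  -1.8 -31.7] yaw by -0.3
[0.0317, -0.0019, -0.0013, np.float64(0.28), 0, 0]
```

Emit:
{"api": "carry_out", "payload": {
  "motion": [
    [0.015,-0.0019,-0.0013,0.3,0,0,-0.4],
    [0.0155,0,0,0,0,0,-0.4],
    [0,0,0,0,0,0,-0.4],
    [0,0,0,0,0,0,1],
    [0,0,0,0,0,0,1]
  ]
}}

```text
clock: 7.83
tcp_pos: [0.4452, 0.002, 0.019]
ee_rot: [0.03, 0.706, -0.035, 0.707]
force: [-0.4, 1.8, 0.8]
opening: 0.0382
```

Emit:
{"api": "carry_out", "payload": {
  "motion": [
    [0,0,0,0,0,0,1],
    [0,0,0,0,0,0,1],
    [0,0,0,0,0,0,1]
  ]
}}

```text
clock: 8.08
tcp_pos: [0.4467, 0.0023, 0.0213]
ee_rot: [0.029, 0.705, -0.035, 0.708]
force: [0.1, -0.1, -1.2]
opening: 0.0382
```

```bash
python3 -c "
from h import *
plan(440.7,1.8,80,84.5)"
```

```text
at [446.7   2.3  21.3] yaw 84.8 clock 8.0833 open 38.2 F [ 0.1 -0.1 -1.2] tiltfix tool deg [-0.    0.31  0.46] delta [-6.  -0.5 58.7] yaw by -0.3
[-0.0294, -0.0005, -0.003, np.float64(0.13), 0, 0]
[-0.0294, -0.0005, -0.003, np.float64(0.13), 0, 0]
```

The grip closed too high: the tool drifts up and outward by about 1 mm per row here. I'll re-grip lower with extra downward command.

Emit:
{"api": "carry_out", "payload": {
  "motion": [
    [0,0,0,0,0,0,-0.4],
    [0,0,0,0,0,0,-0.4],
    [0.01,-0.0005,-0.006,0,0.3,0.4,-0.4],
    [0.008,0,-0.001,0,0,0,-0.4]
  ]
}}

```text
clock: 8.42
tcp_pos: [0.4418, 0.0027, 0.0051]
ee_rot: [0.032, 0.704, -0.033, 0.708]
force: [-0.4, -0.6, -0.1]
opening: 0.0599
```

```bash
python3 -c "
from h import *
plan(440.7,1.8,5,84.5)"
```

```text
at [441.8   2.7   5.1] yaw 84.8 clock 8.4167 open 59.9 F [-0.4 -0.6 -0.1] tiltfix tool deg [0.   0.31 0.06] delta [-1.1 -0.9 -0.1] yaw by -0.3
[0.0001, -0.001, -0.001, np.float64(0.28), 0, 0]
```

Emit:
{"api": "carry_out", "payload": {
  "motion": [
    [0.0005,-0.001,-0.0015,0.2,0.2,0,1],
    [0.001,0,-0.0005,0,0,0,1],
    [0.0005,0,-0.0005,0,0,0,1],
    [0,0,0,0,0,0,1],
    [0,0,0,0,0,0,1]
  ]
}}

```text
clock: 8.83
tcp_pos: [0.4395, 0.0016, 0.004]
ee_rot: [0.033, 0.705, -0.034, 0.707]
force: [0.8, 0.4, -1.0]
opening: 0.0394
```

```bash
python3 -c "
from h import *
plan(440.7,1.8,75,84.5)"
```

```text
at [439.5   1.6   4. ] yaw 84.6 clock 8.8333 open 39.4 F [ 0.8  0.4 -1. ] tiltfix tool deg [-0.    0.14  0.06] delta [ 1.2  0.2 71. ] yaw by -0.1
[-0.0237, 0.0001, 0.0004, np.float64(0.02), 0, 0]
[-0.0237, 0.0001, 0.0004, np.float64(0.02), 0, 0]
[-0.0237, 0.0001, 0.0004, np.float64(0.02), 0, 0]
```

Emit:
{"api": "carry_out", "payload": {
  "motion": [
    [-0.02,0,0,0,0,0,1],
    [-0.025,0,0,0,0,0,1],
    [-0.025,0,0,0,0,0,1],
    [0,0,0,0,0,0,1]
  ]
}}

```text
clock: 9.17
tcp_pos: [0.4373, 0.0023, 0.0756]
ee_rot: [0.032, 0.708, -0.033, 0.705]
force: [-0.1, 0.6, -1.7]
opening: 0.0387
```

```bash
python3 -c "
from h import *
plan(614,-161.5,60,42.6)"
```

```text
at [437.3   2.3  75.6] yaw 84.7 clock 9.1667 open 38.7 F [-0.1  0.6 -1.7] tiltfix tool deg [-0.   -0.25  0.15] delta [ 176.7 -163.8  -15.6] yaw by -42.1
[0.002, -0.0184, 0.0239, np.float64(5.26), 0, 0]
[0.002, -0.0161, 0.0255, np.float64(5.26), 0, 0]
[0.002, -0.0137, 0.0268, np.float64(5.26), 0, 0]
[0.002, -0.0112, 0.028, np.float64(5.26), 0, 0]
[0.002, -0.0085, 0.0289, np.float64(5.26), 0, 0]
[0.002, -0.0059, 0.0295, np.float64(5.26), 0, 0]
[0.002, -0.0031, 0.03, np.float64(5.26), 0, 0]
[0.002, -0.0004, 0.0301, np.float64(5.26), 0, 0]
```

Emit:
{"api": "carry_out", "payload": {
  "motion": [
    [0.001,-0.0184,0.0239,5.3,-0.2,0,1],
    [0.001,-0.0161,0.0255,5.3,0,0,1],
    [0.001,-0.0137,0.0268,5.3,0,0,1],
    [0.001,-0.0112,0.028,5.3,0,0,1],
    [0.001,-0.0085,0.0289,5.3,0,0,1]
  ]
}}

```text
clock: 9.58
tcp_pos: [0.5459, -0.0989, 0.0714]
ee_rot: [0.196, 0.681, -0.196, 0.677]
force: [1.0, 1.3, -0.2]
opening: 0.0389
```

Emit:
{"api": "carry_out", "payload": {
  "motion": [
    [0.001,-0.0059,0.0295,5.3,0,0,1],
    [0.001,-0.0031,0.03,5.3,0,0,1],
    [0.001,-0.0004,0.0301,5.3,0,0,1],
    [0,0,0,0,0,0,1],
    [0,0,0,0,0,0,1]
  ]
}}

```text
clock: 10.0
tcp_pos: [0.6158, -0.1719, 0.0638]
ee_rot: [0.295, 0.644, -0.297, 0.64]
force: [-0.7, 0.5, -1.8]
opening: 0.0391
```

```bash
python3 -c "
from h import *
plan(614,-161.5,30,42.6)"
```

```text
at [ 615.8 -171.9   63.8] yaw 40.5 clock 10.0 open 39.1 F [-0.7  0.5 -1.8] tiltfix tool deg [ 0.   -0.15  0.28] delta [ -1.8  10.4 -33.8] yaw by 2.1
[0.0169, 0.0027, -0.0046, np.float64(-1.07), 0, 0]
[0.0169, 0.0028, -0.0045, np.float64(-1.07), 0, 0]
```

Emit:
{"api": "carry_out", "payload": {
  "motion": [
    [0.0169,0.0054,-0.0091,-2.1,0,0.2,1],
    [0.0169,0,0,0,0,0,1],
    [0,0,0,0,0,0,1]
  ]
}}

```text
clock: 10.25
tcp_pos: [0.6128, -0.1617, 0.0282]
ee_rot: [0.283, 0.649, -0.284, 0.647]
force: [-0.5, -0.3, -1.4]
opening: 0.0391
```

```bash
python3 -c "
from h import *
plan(614,-161.5,9,42.6)"
```

```text
at [ 612.8 -161.7   28.2] yaw 42.7 clock 10.25 open 39.1 F [-0.5 -0.3 -1.4] tiltfix tool deg [ 0.   -0.15  0.13] delta [  1.2   0.2 -19.2] yaw by -0.1
[0.0192, 0.001, 0.0007, np.float64(0.12), 0, 0]
```

Emit:
{"api": "carry_out", "payload": {
  "motion": [
    [0.01,0.001,0.0007,0,0,0,1],
    [0.007,0,0,0,0,0,1],
    [0,0,0,0,0,0,1],
    [0.001,0,0,0,0,0,1]
  ]
}}

```text
clock: 10.58
tcp_pos: [0.6125, -0.1591, 0.0089]
ee_rot: [0.282, 0.65, -0.283, 0.646]
force: [-0.2, 0.2, -0.2]
opening: 0.039
```

Emit:
{"api": "carry_out", "payload": {
  "motion": [
    [0,-0.0005,0.0028,0,0,0,1],
    [0.001,0,0.001,0,0,0,1],
    [0.001,0,0,0,0,0,1]
  ]
}}

```text
clock: 10.83
tcp_pos: [0.6157, -0.1625, 0.008]
ee_rot: [0.282, 0.65, -0.282, 0.647]
force: [0.2, 0.1, -0.9]
opening: 0.0391
```

Emit:
{"api": "carry_out", "payload": {
  "motion": [
    [0.0015,0,0,0,0,0,1],
    [0.001,0,0,0,0,0,1]
  ]
}}

```text
clock: 11.0
tcp_pos: [0.616, -0.1627, 0.0073]
ee_rot: [0.282, 0.649, -0.283, 0.647]
force: [-3.4, 0.8, 8.1]
opening: 0.039
```

The heat sink is down on its pad. I'll release it, rise, and go to the lens.

Emit:
{"api": "carry_out", "payload": {
  "motion": [
    [0,0,0,0,0,0,-0.1],
    [0,0,0,0,0,0,-0.3],
    [0,0,0,0,0,0,-0.4],
    [-0.015,0,0,0,0,0,-0.6],
    [-0.03,0,0,0,0,0,-1]
  ]
}}

```text
clock: 11.42
tcp_pos: [0.6127, -0.1626, 0.0498]
ee_rot: [0.281, 0.652, -0.283, 0.644]
force: [-0.2, -0.8, -0.1]
opening: 0.0784
```

Emit:
{"api": "carry_out", "payload": {
  "motion": [
    [-0.035,0,0,0,0,0,-1],
    [-0.035,0,0,0,0,0,-1],
    [0,0,0,0,0,0,-1]
  ]
}}

```text
clock: 11.67
tcp_pos: [0.6161, -0.1623, 0.1291]
ee_rot: [0.282, 0.65, -0.282, 0.647]
force: [1.6, 0.4, 0.8]
opening: 0.0855
```

```bash
python3 -c "
from h import *
plan(479,-151,120,60)"
```

```text
at [ 616.1 -162.3  129.1] yaw 43.0 clock 11.6667 open 85.5 F [1.6 0.4 0.8] tiltfix tool deg [ 0.   -0.26  0.16] delta [-137.1   11.3   -9.1] yaw by 17.0
[0.0018, -0.0185, -0.0203, np.float64(-3.4), 0, 0]
[0.0018, -0.0173, -0.0214, np.float64(-3.4), 0, 0]
[0.0018, -0.016, -0.0224, np.float64(-3.4), 0, 0]
[0.0018, -0.0146, -0.0233, np.float64(-3.4), 0, 0]
[0.0018, -0.0132, -0.0241, np.float64(-3.4), 0, 0]
```

Emit:
{"api": "carry_out", "payload": {
  "motion": [
    [0.0018,-0.0185,-0.0203,-3.4,0,0,-1],
    [0.0018,-0.0173,-0.0214,-3.4,0,0,-1],
    [0.0018,-0.016,-0.0224,-3.4,0,0,-1],
    [0.0018,-0.0146,-0.0233,-3.4,0,0,-1],
    [0.0018,-0.0132,-0.0241,-3.4,0,0,-1]
  ]
}}

```text
clock: 12.08
tcp_pos: [0.4857, -0.1509, 0.1285]
ee_rot: [0.18, 0.677, -0.178, 0.691]
force: [0.6, 0.8, 0.3]
opening: 0.0854
```

Emit:
{"api": "carry_out", "payload": {
  "motion": [
    [0,0,0,0,0,0,-1],
    [0,0,0,0,0,0,-1]
  ]
}}

```text
clock: 12.25
tcp_pos: [0.4785, -0.1515, 0.1296]
ee_rot: [0.178, 0.68, -0.178, 0.689]
force: [-0.2, 0.0, 0.1]
opening: 0.0856
```

```bash
python3 - <<'E'
from h import *
plan(479,-151,120,60)
c=cal("wrist"); im=snap("wrist","w4"); print(proj("wrist",(.479,-.151,.03),c)*1.5)
h=cv2.cvtColor(im,cv2.COLOR_BGR2HSV); m=cv2.inRange(h,(45,80,60),(85,255,255))
for q in cv2.findContours(m,0,2)[0]:
    if cv2.contourArea(q)>100:
        (u,v),(a,b),t=cv2.fitEllipse(q); X=ray("wrist",u,v,.03,c); print(u,v,a,b,X, np.linalg.norm(ray("wrist",u+b/2,v,.03,c)-ray("wrist",u-b/2,v,.03,c)))
E
```

```text
at [ 478.5 -151.5  129.6] yaw 60.8 clock 12.25 open 85.6 F [-0.2  0.   0.1] tiltfix tool deg [ 0.    0.74 -0.13] delta [ 0.5  0.5 -9.6] yaw by -0.8
[0.0096, 0.0007, 0.0002, np.float64(0.83), 0, 0]
[390.30208674 283.47312592]
451.600830078125 221.5136260986328 34.07394790649414 62.957576751708984 [ 0.59938856 -0.00409619  0.03      ] 0.06159574272111673
259.8927001953125 189.03579711914062 23.60000228881836 24.637187957763672 [ 0.47890512 -0.15127804  0.03      ] 0.02307421752780507
```

View pics/w4.png

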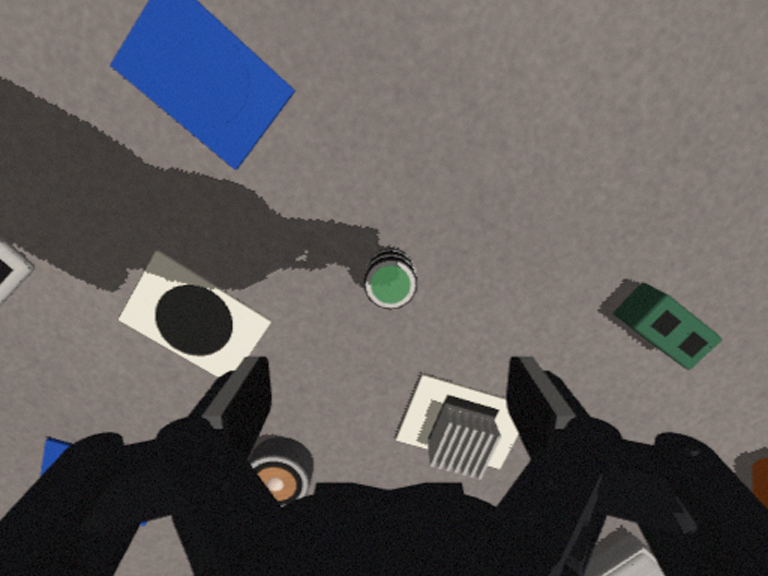

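The lens top is at (390,284), which rays to (479,-151) mm, right where the top view put it. Descending.

Emit:
{"api": "carry_out", "payload": {
  "motion": [
    [0.03,0,0,0,0.7,0,-0.6],
    [0.03,0,-0.001,0,0,0,-0.4],
    [0.025,0,-0.001,0,0,0,-0.4],
    [0,0,0,0,0,0,-0.4]
  ]
}}

```text
clock: 12.63
tcp_pos: [0.4859, -0.1525, 0.0456]
ee_rot: [0.18, 0.679, -0.179, 0.689]
force: [0.1, 0.5, 0.8]
opening: 0.0596
```

```bash
python3 -c "
from h import *
plan(478.9,-151.3,7,60)"
```

```text
at [ 485.9 -152.5   45.6] yaw 60.6 clock 12.6333 open 59.6 F [0.1 0.5 0.8] tiltfix tool deg [-0.    0.79 -0.3 ] delta [ -7.    1.2 -38.6] yaw by -0.6
[0.0193, -0.0012, -0.0034, np.float64(0.29), 0, 0]
[0.0193, -0.0012, -0.0034, np.float64(0.29), 0, 0]
```

Emit:
{"api": "carry_out", "payload": {
  "motion": [
    [0.008,-0.0022,-0.0068,0,0.8,-0.3,-0.4],
    [0.014,0,0,0,0,0,-0.4],
    [0.014,0,-0.001,0,0,0,-0.4],
    [0.001,0,0,0,0,0,-0.4]
  ]
}}

```text
clock: 12.97
tcp_pos: [0.4829, -0.1504, 0.0095]
ee_rot: [0.18, 0.682, -0.18, 0.685]
force: [-0.5, -0.7, 1.1]
opening: 0.0599
```

```bash
python3 -c "
from h import *
plan(478.9,-151.3,6,60)"
```

```text
at [ 482.9 -150.4    9.5] yaw 60.6 clock 12.9667 open 59.9 F [-0.5 -0.7  1.1] tiltfix tool deg [ 0.    0.24 -0.07] delta [-4.  -0.9 -3.5] yaw by -0.6
[0.0035, -0.0027, -0.003, np.float64(0.55), 0, 0]
```

Emit:
{"api": "carry_out", "payload": {
  "motion": [
    [0.003,-0.0027,-0.004,0,0.2,0,1],
    [0.001,0,-0.0005,0,0,0,1],
    [0.0005,0,-0.0005,0,0,0,1],
    [0,0,0,0,0,0,1],
    [0,0,0,0,0,0,1]
  ]
}}

```text
clock: 13.38
tcp_pos: [0.4796, -0.1507, 0.0083]
ee_rot: [0.18, 0.682, -0.18, 0.686]
force: [-0.6, 0.4, -1.2]
opening: 0.0327
```

```bash
python3 -c "
from h import *
plan(478.9,-151.3,80,60)"
```

```text
at [ 479.6 -150.7    8.3] yaw 60.5 clock 13.3833 open 32.7 F [-0.6  0.4 -1.2] tiltfix tool deg [-0.    0.3  -0.13] delta [-0.7 -0.6 71.7] yaw by -0.5
[-0.0239, -0.0003, -0.0001, np.float64(0.17), 0, 0]
[-0.0239, -0.0003, -0.0001, np.float64(0.17), 0, 0]
[-0.0239, -0.0003, -0.0001, np.float64(0.17), 0, 0]
```

Emit:
{"api": "carry_out", "payload": {
  "motion": [
    [-0.02,0,0,0,0.3,0,1],
    [-0.025,0,0,0,0,0,1],
    [-0.025,0,0,0,0,0,1],
    [0,0,0,0,0,0,1]
  ]
}}

```text
clock: 13.72
tcp_pos: [0.4787, -0.1504, 0.0808]
ee_rot: [0.18, 0.685, -0.179, 0.683]
force: [0.5, 0.3, -1.4]
opening: 0.0327
```

```bash
python3 -c "
from h import *
plan(449.8,304.1,70,60,step=38)"
```

```text
at [ 478.7 -150.4   80.8] yaw 60.6 clock 13.7167 open 32.7 F [ 0.5  0.3 -1.4] tiltfix tool deg [ 0.   -0.16 -0.1 ] delta [-28.9 454.5 -10.8] yaw by -0.6
[0.0009, 0.0318, -0.0207, np.float64(0.05), 0, 0]
[0.0009, 0.0318, -0.0207, np.float64(0.05), 0, 0]
[0.0009, 0.0318, -0.0208, np.float64(0.05), 0, 0]
[0.0009, 0.0317, -0.0208, np.float64(0.05), 0, 0]
[0.0009, 0.0317, -0.0208, np.float64(0.05), 0, 0]
[0.0009, 0.0317, -0.0208, np.float64(0.05), 0, 0]
[0.0009, 0.0317, -0.0209, np.float64(0.05), 0, 0]
[0.0009, 0.0317, -0.0209, np.float64(0.05), 0, 0]
[0.0009, 0.0317, -0.0209, np.float64(0.05), 0, 0]
[0.0009, 0.0316, -0.0209, np.float64(0.05), 0, 0]
[0.0009, 0.0316, -0.021, np.float64(0.05), 0, 0]
[0.0009, 0.0316, -0.021, np.float64(0.05), 0, 0]
```

Emit:
{"api": "carry_out", "payload": {
  "motion": [
    [0,0.0318,-0.0207,0,0,0,1],
    [0,0.0318,-0.0207,0,0,0,1],
    [0,0.0318,-0.0207,0,0,0,1],
    [0,0.0318,-0.0207,0,0,0,1],
    [0,0.0318,-0.0207,0,0,0,1]
  ]
}}

```text
clock: 14.13
tcp_pos: [0.4704, 0.0306, 0.0816]
ee_rot: [0.188, 0.679, -0.191, 0.683]
force: [0.6, 0.8, -0.9]
opening: 0.0328
```

Emit:
{"api": "carry_out", "payload": {
  "motion": [
    [0,0.0318,-0.0207,0,0,0,1],
    [0,0.0318,-0.0207,0,0,0,1],
    [0,0.0318,-0.0207,0,0,0,1],
    [0,0.0318,-0.0207,0,0,0,1],
    [0,0.0318,-0.0207,0,0,0,1]
  ]
}}

```text
clock: 14.55
tcp_pos: [0.4618, 0.2282, 0.08]
ee_rot: [0.188, 0.679, -0.192, 0.683]
force: [1.1, -0.6, -1.6]
opening: 0.0328
```

Emit:
{"api": "carry_out", "payload": {
  "motion": [
    [0,0.025,-0.016,0,0,0,1],
    [0,0,0,0,0,0,1],
    [0,0,0,0,0,0,1]
  ]
}}

```text
clock: 14.8
tcp_pos: [0.4586, 0.2726, 0.0802]
ee_rot: [0.187, 0.681, -0.183, 0.684]
force: [-0.0, -1.0, -1.3]
opening: 0.0326
```

```bash
python3 -c "
from h import *
plan(449.8,304.1,50,60,step=38)"
```

```text
at [458.6 272.6  80.2] yaw 59.7 clock 14.8 open 32.6 F [-0.  -1.  -1.3] tiltfix tool deg [-0.    0.21 -0.39] delta [ -8.8  31.5 -30.2] yaw by 0.3
[0.0151, 0.0114, -0.0117, np.float64(-0.16), 0, 0]
[0.0151, 0.0114, -0.0117, np.float64(-0.16), 0, 0]
```

Emit:
{"api": "carry_out", "payload": {
  "motion": [
    [0.0151,0.0114,-0.0117,0,0.2,-0.4,1],
    [0.0151,0.0114,-0.0117,0,0,0,1],
    [0.01,0,0,0,0,0,1],
    [0,0,0,0,0,0,1]
  ]
}}

```text
clock: 15.13
tcp_pos: [0.451, 0.3015, 0.0384]
ee_rot: [0.185, 0.681, -0.187, 0.683]
force: [-0.6, -1.0, -1.5]
opening: 0.0327
```

```bash
python3 -c "
from h import *
plan(449.8,304.1,20,step=38)"
```

```text
at [451.  301.5  38.4] yaw 59.5 clock 15.1333 open 32.7 F [-0.6 -1.  -1.5] tiltfix tool deg [0.   0.15 0.09] delta [ -1.2   2.6 -18.4] yaw by 0
[0.0184, 0.0017, -0.0024, 0.0, 0, 0]
```

Emit:
{"api": "carry_out", "payload": {
  "motion": [
    [0.01,0.0017,-0.0024,0,0.1,0,1],
    [0.01,0,0,0,0,0,1],
    [0.004,0,0,0,0,0,1],
    [0,0,0,0,0,0,1]
  ]
}}

```text
clock: 15.47
tcp_pos: [0.4513, 0.2984, 0.0123]
ee_rot: [0.186, 0.681, -0.19, 0.682]
force: [-0.4, -0.3, -0.7]
opening: 0.0329
```

Emit:
{"api": "carry_out", "payload": {
  "motion": [
    [-0.002,0.0042,-0.0042,0,0,0,1],
    [0,0.001,-0.001,0,0,0,1]
  ]
}}

```text
clock: 15.63
tcp_pos: [0.4499, 0.304, 0.0141]
ee_rot: [0.186, 0.681, -0.191, 0.682]
force: [-0.4, 0.5, -1.3]
opening: 0.0324
```

```bash
python3 -c "
from h import *
plan(449.8,304.1,13)"
```

```text
at [449.9 304.   14.1] yaw 59.0 clock 15.6333 open 32.4 F [-0.4  0.5 -1.3] tiltfix tool deg [-0.    0.18  0.39] delta [-0.1  0.1 -1.1] yaw by 0
[0.0011, -0.0, -0.0002, 0.0, 0, 0]
```

Emit:
{"api": "carry_out", "payload": {
  "motion": [
    [0.002,0.0005,-0.0005,0,0.2,0.4,1],
    [0.0015,0.0005,-0.0005,0,0,0,1],
    [0.001,0,0,0,0,0,1]
  ]
}}

```text
clock: 15.88
tcp_pos: [0.4502, 0.3067, 0.011]
ee_rot: [0.19, 0.681, -0.188, 0.682]
force: [-1.3, 0.0, 13.1]
opening: 0.0326
```

Contact at 13 N, about 2.6 mm off in y, which is within tolerance. I'll release and rise, then look back.

Emit:
{"api": "carry_out", "payload": {
  "motion": [
    [0,0,0,0,0,0,0.1],
    [0,0,0,0,0,0,-0.2],
    [0,0,0,0,0,0,-0.3],
    [-0.015,0,0,0,0,0,-0.4],
    [-0.03,0,0,0,0,0,-1]
  ]
}}

```text
clock: 16.3
tcp_pos: [0.4478, 0.3049, 0.0532]
ee_rot: [0.187, 0.683, -0.189, 0.68]
force: [1.3, 0.0, -0.1]
opening: 0.0702
```

Emit:
{"api": "carry_out", "payload": {
  "motion": [
    [-0.035,0,0,0,0,0,-1],
    [-0.035,0,0,0,0,0,-1],
    [0,0,0,0,0,0,-1]
  ]
}}

```text
clock: 16.55
tcp_pos: [0.4488, 0.3065, 0.1289]
ee_rot: [0.188, 0.682, -0.188, 0.681]
force: [0.8, 0.4, 0.3]
opening: 0.0854
```

```bash
python3 -c "
from h import *
c=cal('wrist');snap('wrist','w5');print(proj('wrist',(.4498,.3041,.004),c)*1.5,proj('wrist',(.4498,.3041,.034),c)*1.5)
plan(579.5,-308.2,140,60,step=40)"
```

```text
[387.26333519 277.29029585] [387.15527053 290.8957003 ]
at [448.  305.3 126.6] yaw 59.1 clock 16.6 open 85.4 F [-0.1  0.6 -0.1] tiltfix tool deg [-0.   -0.15  0.18] delta [ 131.5 -613.5   13.4] yaw by 0.9
[-0.0008, -0.0287, 0.0267, np.float64(-0.05), 0, 0]
[-0.0008, -0.0287, 0.0267, np.float64(-0.05), 0, 0]
[-0.0008, -0.0287, 0.0267, np.float64(-0.05), 0, 0]
[-0.0008, -0.0288, 0.0266, np.float64(-0.05), 0, 0]
[-0.0008, -0.0288, 0.0266, np.float64(-0.05), 0, 0]
[-0.0008, -0.0288, 0.0266, np.float64(-0.05), 0, 0]
[-0.0008, -0.0288, 0.0266, np.float64(-0.05), 0, 0]
[-0.0008, -0.0289, 0.0265, np.float64(-0.05), 0, 0]
[-0.0008, -0.0289, 0.0265, np.float64(-0.05), 0, 0]
[-0.0008, -0.0289, 0.0265, np.float64(-0.05), 0, 0]
[-0.0008, -0.0289, 0.0265, np.float64(-0.05), 0, 0]
[-0.0008, -0.029, 0.0264, np.float64(-0.05), 0, 0]
[-0.0008, -0.029, 0.0264, np.float64(-0.05), 0, 0]
[-0.0008, -0.029, 0.0264, np.float64(-0.05), 0, 0]
[-0.0008, -0.029, 0.0263, np.float64(-0.05), 0, 0]
[-0.0008, -0.0291, 0.0263, np.float64(-0.05), 0, 0]
```

View pics/w5.png

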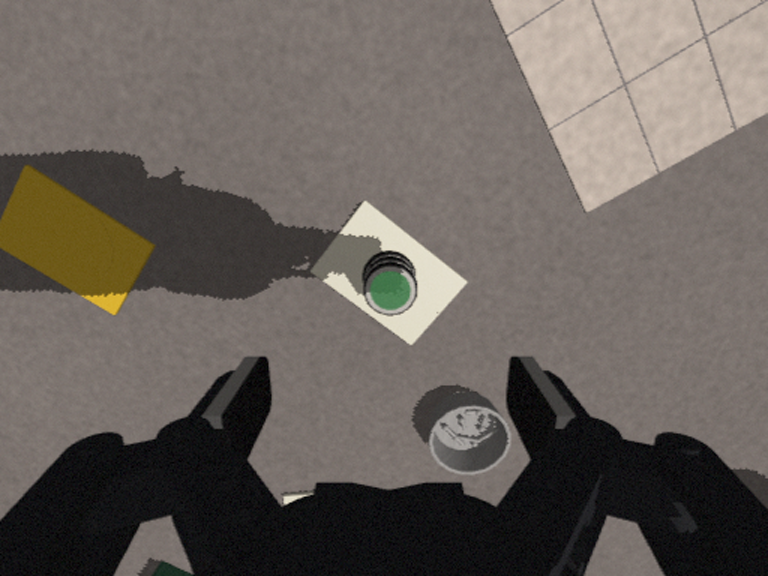

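The lens stands upright on its pad. Its top is at (390,288) and the pad centre at about (388,275), against (387,291) and (387,277) predicted for perfect centring, so the error is about 1–2 mm. Next is the loudspeaker.

Emit:
{"api": "carry_out", "payload": {
  "motion": [
    [-0.0008,-0.0287,0.0267,0,0,0,-1],
    [-0.0008,-0.0287,0.0267,0,0,0,-1],
    [-0.0008,-0.0287,0.0267,0,0,0,-1],
    [-0.0008,-0.0288,0.0266,0,0,0,-1],
    [-0.0008,-0.0288,0.0266,0,0,0,-1]
  ]
}}

```text
clock: 17.02
tcp_pos: [0.4878, 0.1206, 0.1281]
ee_rot: [0.184, 0.686, -0.178, 0.682]
force: [-0.2, -0.0, 0.3]
opening: 0.0855
```

Emit:
{"api": "carry_out", "payload": {
  "motion": [
    [-0.0008,-0.0288,0.0266,0,0,0,-1],
    [-0.0008,-0.0288,0.0266,0,0,0,-1],
    [-0.0008,-0.0289,0.0265,0,0,0,-1],
    [-0.0008,-0.0289,0.0265,0,0,0,-1],
    [-0.0008,-0.0289,0.0265,0,0,0,-1]
  ]
}}

```text
clock: 17.43
tcp_pos: [0.5289, -0.0811, 0.1248]
ee_rot: [0.182, 0.689, -0.178, 0.679]
force: [0.1, 0.4, 0.2]
opening: 0.085
```

Emit:
{"api": "carry_out", "payload": {
  "motion": [
    [-0.0008,-0.0289,0.0265,0,0,0,-1],
    [-0.0008,-0.029,0.0264,0,0,0,-1],
    [-0.0008,-0.029,0.0264,0,0,0,-1],
    [-0.0008,-0.029,0.0264,0,0,0,-1],
    [0,0,0,0,0,0,-1]
  ]
}}

```text
clock: 17.85
tcp_pos: [0.5598, -0.2545, 0.1187]
ee_rot: [0.184, 0.69, -0.185, 0.675]
force: [0.3, -1.3, -0.5]
opening: 0.0854
```

```bash
python3 -c "
from h import *
plan(579.5,-308.2,120,50,step=40)"
```

```text
at [ 559.8 -254.5  118.7] yaw 59.7 clock 17.85 open 85.4 F [ 0.3 -1.3 -0.5] tiltfix tool deg [-0.   -1.11  0.37] delta [ 19.7 -53.7   1.3] yaw by -9.7
[-0.0006, -0.0182, 0.0221, np.float64(4.84), 0, 0]
[-0.0006, -0.0163, 0.0235, np.float64(4.84), 0, 0]
```

Emit:
{"api": "carry_out", "payload": {
  "motion": [
    [-0.0006,-0.0182,0.0221,4.8,-1.1,0.4,-1],
    [-0.0006,-0.0163,0.0235,4.8,0,0,-1],
    [0,0,0,0,0,0,-1],
    [0,0,0,0,0,0,-1]
  ]
}}

```text
clock: 18.18
tcp_pos: [0.576, -0.3136, 0.1126]
ee_rot: [0.246, 0.665, -0.246, 0.66]
force: [0.2, 0.6, -0.6]
opening: 0.0854
```

```bash
python3 - <<'E'
from h import *
plan(579.5,-308.2,120,50)
c=cal("wrist"); im=snap("wrist","w6"); print(proj("wrist",(.5795,-.3082,.022),c)*1.5)
h=cv2.cvtColor(im,cv2.COLOR_BGR2HSV); m=cv2.inRange(h,(4,70,60),(20,255,255))
for q in cv2.findContours(m,0,2)[0]:
    if cv2.contourArea(q)>100:
        (u,v),(a,b),t=cv2.fitEllipse(q); X=ray("wrist",u,v,.022,c); print(u*1.5,v*1.5,a,b,X)
E
```

```text
at [ 576.  -313.6  112.6] yaw 49.3 clock 18.1833 open 85.4 F [ 0.2  0.6 -0.6] tiltfix tool deg [ 0.   -0.37  0.2 ] delta [3.5 5.4 7.4] yaw by 0.7
[-0.0074, 0.0064, -0.0008, np.float64(-0.74), 0, 0]
[400.65007134 289.00384936]
609.4669647216797 392.1474609375 37.319644927978516 99.60574340820312 [ 0.72233611 -0.25039621  0.022     ]
400.8743591308594 286.3693313598633 34.053558349609375 35.471031188964844 [ 0.57831673 -0.30702248  0.022     ]
```

View pics/w6.png

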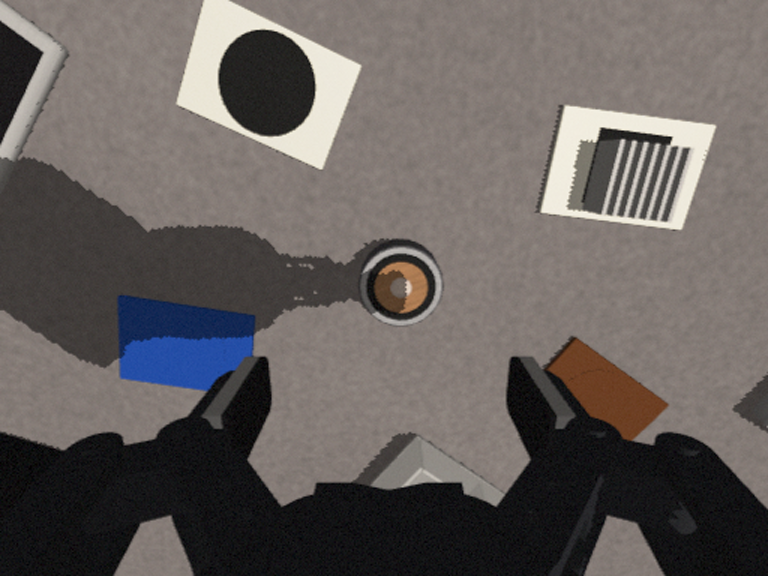

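The speaker is at (400,287), or (579,-307.5) mm. The large pad's silhouette is at (267,82). The grey tray is beyond the fingers' swing.

```bash
python3 -c "
from h import *
c=cal('wrist');print(ray('wrist',267/1.5,82.5/1.5,.004,c))
plan(579,-307.6,40,50)"
```

```text
[ 0.44160052 -0.29036498  0.004     ]
at [ 575.7 -314.   112.4] yaw 49.3 clock 18.2333 open 85.6 F [-0.1 -0.7 -0.1] tiltfix tool deg [-0.   -0.36  0.24] delta [  3.3   6.4 -72.4] yaw by 0.7
[0.0241, 0.0023, -0.0006, np.float64(-0.24), 0, 0]
[0.0241, 0.0023, -0.0005, np.float64(-0.24), 0, 0]
[0.0241, 0.0023, -0.0005, np.float64(-0.24), 0, 0]
```

Emit:
{"api": "carry_out", "payload": {
  "motion": [
    [0.018,0.003,-0.0005,-0.5,-0.4,0.2,-1],
    [0.025,0.003,0,0,0,0,-1],
    [0.025,0,0,0,0,0,-0.9],
    [0,0,0,0,0,0,-0.9]
  ]
}}

```text
clock: 18.57
tcp_pos: [0.5792, -0.3042, 0.042]
ee_rot: [0.241, 0.665, -0.24, 0.665]
force: [-0.5, -0.0, -0.9]
opening: 0.0813
```

```bash
python3 -c "
from h import *
plan(579,-307.6,5,50)"
```

```text
at [ 579.2 -304.2   42. ] yaw 50.2 clock 18.5667 open 81.3 F [-0.5 -0.  -0.9] tiltfix tool deg [-0.    0.   -0.04] delta [ -0.2  -3.4 -37. ] yaw by -0.2
[0.0185, -0.0014, 0.001, np.float64(0.11), 0, 0]
[0.0185, -0.0014, 0.001, np.float64(0.11), 0, 0]
```

Emit:
{"api": "carry_out", "payload": {
  "motion": [
    [0.012,-0.0028,0.0022,0,0,0,-0.9],
    [0.0125,0,0,0,0,0,-0.9],
    [0.011,0,0,0,0,0,-0.9],
    [0,0,0,0,0,0,-0.9]
  ]
}}

```text
clock: 18.9
tcp_pos: [0.5799, -0.3045, 0.0049]
ee_rot: [0.24, 0.665, -0.238, 0.666]
force: [-0.9, -0.5, 0.3]
opening: 0.0812
```

```bash
python3 -c "
from h import *
plan(579,-307.6,5,50)"
```

```text
at [ 579.9 -304.5    4.9] yaw 50.5 clock 18.9 open 81.2 F [-0.9 -0.5  0.3] tiltfix tool deg [ 0.   -0.03 -0.13] delta [-0.9 -3.1  0.1] yaw by -0.5
[-0.0001, -0.003, 0.0013, np.float64(0.53), 0, 0]
```

Emit:
{"api": "carry_out", "payload": {
  "motion": [
    [0,-0.003,0.0013,0,0,0,-0.6],
    [0.0005,0,0,0,0,0,1],
    [0.0005,0,0.0005,0,0,0,1],
    [0,0,0,0,0,0,1],
    [0,0,0,0,0,0,1]
  ]
}}

```text
clock: 19.32
tcp_pos: [0.5807, -0.3085, 0.0061]
ee_rot: [0.24, 0.664, -0.238, 0.667]
force: [-0.2, -0.1, -2.4]
opening: 0.0508
```

```bash
python3 -c "
from h import *
plan(579,-307.6,75,50)"
```

```text
at [ 580.7 -308.5    6.1] yaw 50.5 clock 19.3167 open 50.8 F [-0.2 -0.1 -2.4] tiltfix tool deg [-0.    0.12 -0.19] delta [-1.7  0.9 68.9] yaw by -0.5
[-0.023, -0.0001, -0.0006, np.float64(0.17), 0, 0]
[-0.023, -0.0001, -0.0006, np.float64(0.17), 0, 0]
[-0.023, -0.0001, -0.0006, np.float64(0.17), 0, 0]
```

Emit:
{"api": "carry_out", "payload": {
  "motion": [
    [-0.02,0,0,0,0,0,1],
    [-0.025,0,0,0,0,0,1],
    [-0.025,0,0,0,0,0,1],
    [0,0,0,0,0,0,1]
  ]
}}

```text
clock: 19.65
tcp_pos: [0.5791, -0.3086, 0.0771]
ee_rot: [0.24, 0.666, -0.238, 0.665]
force: [1.4, -0.2, -1.0]
opening: 0.0505
```

```bash
python3 -c "
from h import *
plan(443.7,-292,60,step=30)"
```

```text
at [ 579.1 -308.6   77.1] yaw 50.5 clock 19.65 open 50.5 F [ 1.4 -0.2 -1. ] tiltfix tool deg [ 0.   -0.07 -0.13] delta [-135.4   16.6  -17.1] yaw by 0
[0.0034, -0.0147, -0.023, 0.0, 0, 0]
[0.0034, -0.0147, -0.023, 0.0, 0, 0]
[0.0034, -0.0147, -0.023, 0.0, 0, 0]
[0.0034, -0.0147, -0.023, 0.0, 0, 0]
[0.0034, -0.0147, -0.023, 0.0, 0, 0]
```

Emit:
{"api": "carry_out", "payload": {
  "motion": [
    [0.0034,-0.0147,-0.023,0,0,0,1],
    [0.0034,-0.0147,-0.023,0,0,0,1],
    [0.0034,-0.0147,-0.023,0,0,0,1],
    [0.0034,-0.0147,-0.023,0,0,0,1],
    [0.0034,-0.0147,-0.023,0,0,0,1]
  ]
}}

```text
clock: 20.07
tcp_pos: [0.4489, -0.2918, 0.0615]
ee_rot: [0.24, 0.659, -0.236, 0.672]
force: [0.3, -0.7, -1.8]
opening: 0.0505
```

Emit:
{"api": "carry_out", "payload": {
  "motion": [
    [0,0,0,0,0,0,1],
    [0,0,0,0,0,0,1]
  ]
}}

```text
clock: 20.23
tcp_pos: [0.4394, -0.2916, 0.0601]
ee_rot: [0.24, 0.663, -0.238, 0.668]
force: [1.0, -0.0, -1.1]
opening: 0.0504
```

```bash
python3 -c "
from h import *
plan(443.7,-292,30,step=20)"
```

```text
at [ 439.4 -291.6   60.1] yaw 50.4 clock 20.2333 open 50.4 F [ 1.  -0.  -1.1] tiltfix tool deg [-0.    0.29 -0.3 ] delta [  4.3  -0.4 -30.1] yaw by 0
[0.0151, 0.0012, 0.0018, 0.0, 0, 0]
[0.0151, 0.0012, 0.0018, 0.0, 0, 0]
```

Emit:
{"api": "carry_out", "payload": {
  "motion": [
    [0.0151,0.0012,0.0015,0,0.3,-0.3,1],
    [0.0151,0.0012,0.0015,0,0,0,1],
    [0.002,0,0,0,0,0,1]
  ]
}}

```text
clock: 20.48
tcp_pos: [0.4448, -0.2932, 0.028]
ee_rot: [0.239, 0.664, -0.24, 0.666]
force: [-0.7, -0.5, -2.3]
opening: 0.0502
```

```bash
python3 -c "
from h import *
plan(443.7,-292,11,step=20)"
```

```text
at [ 444.8 -293.2   28. ] yaw 50.3 clock 20.4833 open 50.2 F [-0.7 -0.5 -2.3] tiltfix tool deg [ 0.    0.19 -0.  ] delta [ -1.1   1.2 -17. ] yaw by 0
[0.017, 0.0002, -0.0016, 0.0, 0, 0]
```

Emit:
{"api": "carry_out", "payload": {
  "motion": [
    [0.01,0.0002,-0.0016,0,0.2,0,1],
    [0.008,0,0,0,0,0,1],
    [0.001,0,0,0,0,0,1]
  ]
}}

```text
clock: 20.73
tcp_pos: [0.4462, -0.2924, 0.0088]
ee_rot: [0.24, 0.664, -0.24, 0.666]
force: [-4.7, 0.1, 20.5]
opening: 0.0505
```

Contact at 20 N, and 2.5 mm off in x. I'll ease up, shift, touch down gently, release and rise.

Emit:
{"api": "carry_out", "payload": {
  "motion": [
    [-0.002,-0.0013,-0.0022,0,0,0,1],
    [0,0,0,0,0,0,1],
    [0.001,0,0,0,0,0,1]
  ]
}}

```text
clock: 20.98
tcp_pos: [0.4447, -0.2919, 0.0097]
ee_rot: [0.239, 0.664, -0.24, 0.667]
force: [-0.4, -0.2, -0.9]
opening: 0.0502
```

```bash
python3 -c "
from h import *
plan(443.7,-292,10,step=20)"
```

```text
at [ 444.7 -291.9    9.7] yaw 50.4 clock 20.9833 open 50.2 F [-0.4 -0.2 -0.9] tiltfix tool deg [ 0.    0.22 -0.05] delta [-1.  -0.1  0.3] yaw by 0
[-0.0003, -0.0007, -0.0007, 0.0, 0, 0]
```

Emit:
{"api": "carry_out", "payload": {
  "motion": [
    [0.0015,-0.0005,-0.0005,0,0,0,1],
    [0,0,0,0,0,0,-0.25],
    [0,0,0,0,0,0,-0.5],
    [0,0,0,0,0,0,-0.8],
    [-0.015,0,0,0,0,0,-1]
  ]
}}

```text
clock: 21.4
tcp_pos: [0.4442, -0.2914, 0.0223]
ee_rot: [0.239, 0.664, -0.239, 0.667]
force: [-0.6, -0.2, 0.1]
opening: 0.0845
```

Emit:
{"api": "carry_out", "payload": {
  "motion": [
    [-0.03,0,0,0,0,0,-1],
    [-0.035,0,0,0,0,0,-1],
    [-0.035,0,0,0,0,0,-1],
    [-0.035,0,0,0,0,0,-1],
    [0,0,0,0,0,0,-1]
  ]
}}

```text
clock: 21.82
tcp_pos: [0.4439, -0.2903, 0.1623]
ee_rot: [0.239, 0.666, -0.238, 0.666]
force: [1.4, -0.6, 0.9]
opening: 0.0856
```

```bash
python3 - <<'E'
from h import *
c=cal("wrist"); im=snap("wrist","w7"); top=snap("top","top1")
P=lambda X:(proj("wrist",X,c)).round(1)
print("wrist pred spk pad/top/ hs pad/top",[ (P(X)*1.5).tolist() for X in [(.4423,-.2909,.004),(.4423,-.2909,.026),(.6149,-.1625,.004),(.6149,-.1625,.028)]])
ct=cal("top")
tiles=[cv2.resize(im[100:340,40:360],(480,360),interpolation=cv2.INTER_CUBIC)]
for k,hh in [("rect",22),("square",28),("large",26),("small",34)]:
    x,y,a=PAD[k]; X=np.array([x,y,hh])/1000
    u,v=proj("top",X,ct); x0,y0=int(u-18),int(v-18)
    t=cv2.resize(top[y0:y0+36,x0:x0+36],(240,240),interpolation=cv2.INTER_CUBIC)
    cv2.drawMarker(t,(int((u-x0+.5)*240/36),int((v-y0+.5)*240/36)),(0,0,255),0,14,1); tiles.append(t)
w=np.zeros((360,240*2,3),np.uint8)
cv2.imwrite("pics/chk.png",np.vstack([np.hstack(tiles[1:3]),np.hstack(tiles[3:])]))
print(r.get_state()["clock"])
E
```

```text
wrist pred spk pad/top/ hs pad/top [[387.0, 261.0], [386.84999999999997, 268.5], [647.55, 323.54999999999995], [667.2, 336.0]]
21.9167
```

View pics/chk.png

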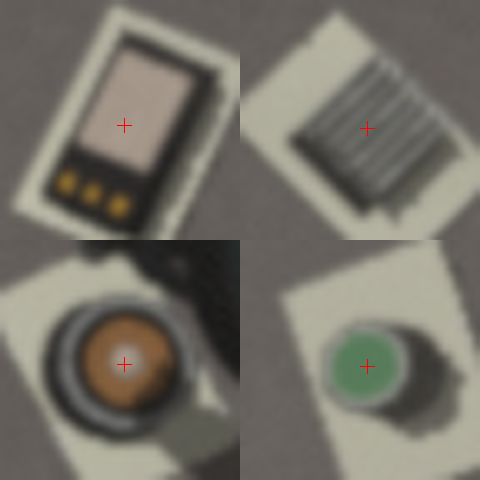

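View pics/w7.png

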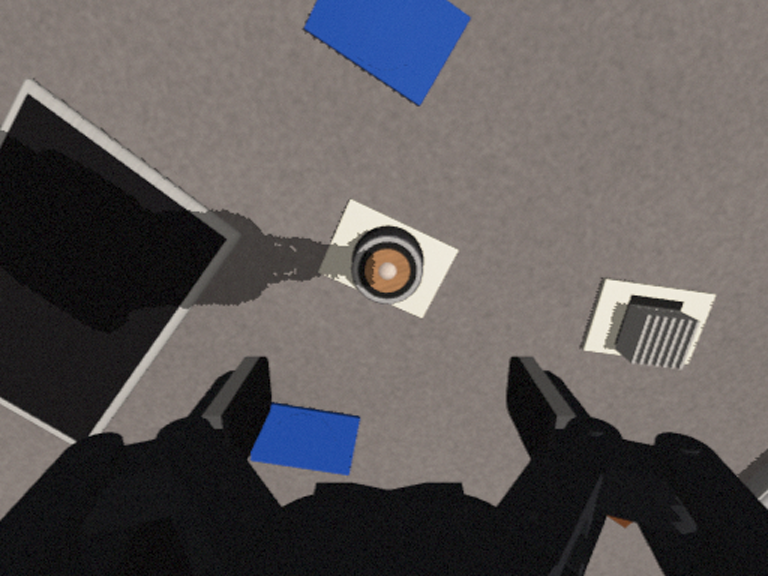

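The top view has the speaker and lens centred on their marks. The battery is about 2 mm off. The heat sink looks 4–5 mm off, with silhouette showing along its near edge at (655,300) in the wrist view, so I'll hover over it to check.

```bash
python3 -c "
from h import *
plan(614,-162,150,42.6,step=34)"
```

```text
at [ 440.9 -289.7  157.9] yaw 50.5 clock 21.9167 open 85.5 F [-0.1 -0.2 -1.5] tiltfix tool deg [-0.   -0.42 -0.01] delta [173.1 127.7  -7.9] yaw by -7.9
[0.0011, 0.0298, 0.0075, np.float64(1.13), 0, 0]
[0.0011, 0.0299, 0.0069, np.float64(1.13), 0, 0]
[0.0011, 0.0301, 0.0063, np.float64(1.13), 0, 0]
[0.0011, 0.0302, 0.0057, np.float64(1.13), 0, 0]
[0.0011, 0.0303, 0.0051, np.float64(1.13), 0, 0]
[0.0011, 0.0304, 0.0045, np.float64(1.13), 0, 0]
[0.0011, 0.0305, 0.0039, np.float64(1.13), 0, 0]
```

Emit:
{"api": "carry_out", "payload": {
  "motion": [
    [0.0011,0.0298,0.0075,1.1,-0.4,0,-1],
    [0.0011,0.0299,0.0069,1.1,0,0,-1],
    [0.0011,0.0301,0.0063,1.1,0,0,-1],
    [0.0011,0.0302,0.0057,1.1,0,0,-1],
    [0.0011,0.0303,0.0051,1.1,0,0,-1]
  ]
}}

```text
clock: 22.33
tcp_pos: [0.5563, -0.2051, 0.1428]
ee_rot: [0.274, 0.657, -0.281, 0.644]
force: [-0.2, -0.1, 0.2]
opening: 0.085
```

Emit:
{"api": "carry_out", "payload": {
  "motion": [
    [0.0011,0.0304,0.0045,1.1,0,0,-1],
    [0.0011,0.0305,0.0039,1.1,0,0,-1],
    [0,0,0,0,0,0,-1],
    [0,0,0,0,0,0,-1]
  ]
}}

```text
clock: 22.67
tcp_pos: [0.6096, -0.1594, 0.1304]
ee_rot: [0.285, 0.656, -0.291, 0.636]
force: [-2.0, -0.8, -0.7]
opening: 0.0856
```

```bash
python3 - <<'E'
from h import *
plan(614,-162,150,42.6)
c=cal("wrist"); im=snap("wrist","w8"); u,v=proj("wrist",(.6149,-.1625,.015),c); x0,y0=int(u-60),int(v-50)
print(x0,y0); cv2.imwrite("pics/w8c.png",cv2.resize(im[y0:y0+100,x0:x0+120],None,fx=6,fy=6,interpolation=cv2.INTER_CUBIC))
f=c; np.savez("w8c.npz",f=c[0],cx=c[1],cy=c[2],R=c[3],t=c[4])
E
```

```text
at [ 609.6 -159.4  130.4] yaw 42.0 clock 22.6667 open 85.6 F [-2.  -0.8 -0.7] tiltfix tool deg [-0.   -1.25  1.1 ] delta [ 4.4 -2.6 19.6] yaw by 0.6
[-0.0196, 0.0015, 0.0048, np.float64(-0.61), 0, 0]
203 143
```

View pics/w8c.png

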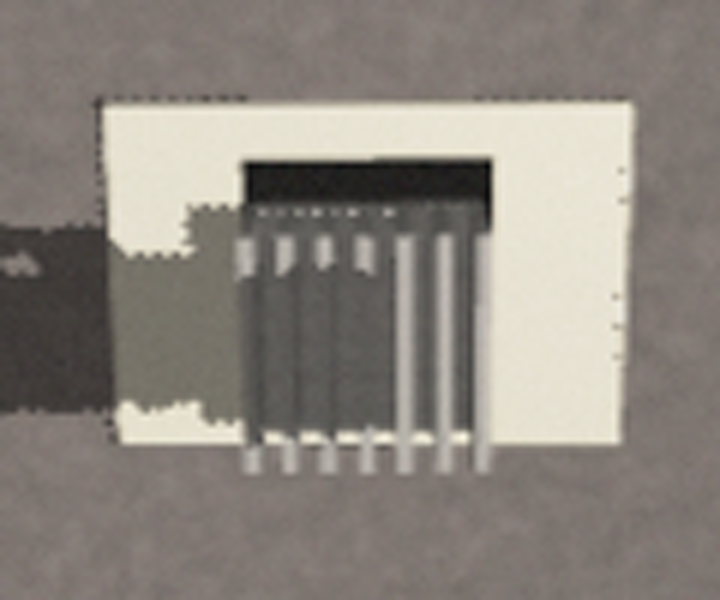

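```bash
python3 - <<'E'
from h import *
d=np.load("w8c.npz"); c=(float(d["f"]),float(d["cx"]),float(d["cy"]),d["R"],d["t"])
g=lambda x,y,z:ray("wrist",203+(x+.5)/6-.5,143+(y+.5)/6-.5,z,c)[:2]*1000
pad=np.mean([g(103,102,.004),g(633,102,.004),g(621,443,.004),g(118,443,.004)],0); print("pad",pad,PAD["square"])
T=np.array([g(240,236,.028),g(491,236,.028),g(491,473,.028),g(243,473,.028)]); print(T,"top",T.mean(0),"off",T.mean(0)-pad)
print("near base edge",g(366,204,.004),"sil edge",g(366,160,.004), np.linalg.norm(g(366,204,.004)-g(366,160,.004)))
w=T[1]-T[0];print(np.degrees(np.arctan2(w[1],w[0])), np.linalg.norm(w), np.linalg.norm(T[0]-T[3]))
plan(*T.mean(0),50,42.6)
E
```

```text
pad [ 614.15217208 -161.4254999 ] (614.9, -162.5, 42.6)
[[ 590.14256851 -164.84507568]
 [ 619.24320119 -138.38698211]
 [ 646.73529908 -167.36809495]
 [ 616.82069872 -194.73394116]] top [ 618.23544187 -166.33352348] off [ 4.08326979 -4.90802357]
near base edge [ 605.09290486 -151.96776135] sil edge [ 599.93681887 -146.29642832] 7.6648053494526405
42.276893637107 39.33036406479757 40.06328632381469
at [ 609.7 -158.4  130.4] yaw 42.0 clock 22.7167 open 85.3 F [ 1.1  0.7 -0.5] tiltfix tool deg [ 0.   -1.29  1.02] delta [  8.5  -7.9 -80.4] yaw by 0.6
[0.0268, 0.0003, 0.0039, np.float64(-0.19), 0, 0]
[0.0268, 0.0003, 0.0039, np.float64(-0.19), 0, 0]
[0.0268, 0.0003, 0.0039, np.float64(-0.19), 0, 0]
```

The heat sink is 6.4 mm off along tool z, because the first high grip dragged it. That's inside the 10 mm tolerance, but I'll re-grip and correct it.

Emit:
{"api": "carry_out", "payload": {
  "motion": [
    [0.026,0.0003,0.0039,-0.6,-1.3,1,-1],
    [0.026,0.0003,0.0039,0,0,0,-0.6],
    [0.026,0.0003,0.0039,0,0,0,-0.4],
    [0,0,0,0,0,0,-0.4],
    [0,0,0,0,0,0,-0.4]
  ]
}}

```text
clock: 23.13
tcp_pos: [0.6127, -0.1703, 0.047]
ee_rot: [0.283, 0.649, -0.286, 0.646]
force: [0.7, 0.8, 0.8]
opening: 0.0595
```

```bash
python3 -c "
from h import *
plan(618.2,-166.3,10,42.3,step=20)"
```

```text
at [ 612.7 -170.3   47. ] yaw 42.5 clock 23.1333 open 59.5 F [0.7 0.8 0.8] tiltfix tool deg [ 0.  -0.1  0.3] delta [  5.5   4.  -37. ] yaw by -0.2
[0.0185, 0.0034, 0.0004, np.float64(0.11), 0, 0]
[0.0185, 0.0034, 0.0004, np.float64(0.11), 0, 0]
```

Emit:
{"api": "carry_out", "payload": {
  "motion": [
    [0.008,0.0066,0.0008,0,0,0.2,-0.4],
    [0.01,0,0,0,0,0,-0.4],
    [0,0,0,0,0,0,-0.4]
  ]
}}

```text
clock: 23.38
tcp_pos: [0.6179, -0.168, 0.0298]
ee_rot: [0.285, 0.647, -0.286, 0.647]
force: [-0.8, 0.3, -0.8]
opening: 0.0598
```

```bash
python3 -c "
from h import *
plan(618.2,-166.3,10,42.3,step=20)"
```

```text
at [ 617.9 -168.    29.8] yaw 42.4 clock 23.3833 open 59.8 F [-0.8  0.3 -0.8] tiltfix tool deg [ 0.   -0.03  0.09] delta [  0.3   1.7 -19.8] yaw by -0.1
[0.0198, 0.0014, -0.001, np.float64(0.08), 0, 0]
```

Emit:
{"api": "carry_out", "payload": {
  "motion": [
    [0.009,0.0014,-0.001,0,0,0,-0.4],
    [0.01,0,0,0,0,0,-0.4],
    [0,0,0,0,0,0,1],
    [0,0,0,0,0,0,1],
    [0,0,0,0,0,0,1]
  ]
}}

```text
clock: 23.8
tcp_pos: [0.6203, -0.1658, 0.0115]
ee_rot: [0.285, 0.646, -0.285, 0.648]
force: [-0.6, 0.4, -1.0]
opening: 0.0387
```

Emit:
{"api": "carry_out", "payload": {
  "motion": [
    [0,0,0,0,0,0,1],
    [-0.004,0,0,0,0,0,1],
    [0,0,0,0,0,0,1]
  ]
}}

```text
clock: 24.05
tcp_pos: [0.6204, -0.1657, 0.016]
ee_rot: [0.285, 0.646, -0.285, 0.648]
force: [-0.4, 1.1, -1.1]
opening: 0.0388
```

```bash
python3 -c "
from h import *
plan(618.2-4.3,-166.3+4.7,14,42.6,step=20)"
```

```text
at [ 620.4 -165.7   16. ] yaw 42.4 clock 24.05 open 38.8 F [-0.4  1.1 -1.1] tiltfix tool deg [ 0.    0.19 -0.07] delta [-6.5  4.1 -2. ] yaw by 0.2
[0.002, -0.0021, -0.0074, np.float64(-0.17), 0, 0]
```

Emit:
{"api": "carry_out", "payload": {
  "motion": [
    [0,-0.0019,-0.0057,0,0.2,0,1],
    [0,0,0,0,0,0,1]
  ]
}}

```text
clock: 24.22
tcp_pos: [0.6148, -0.1626, 0.0164]
ee_rot: [0.286, 0.647, -0.285, 0.647]
force: [-0.2, 0.9, -1.0]
opening: 0.0388
```

```bash
python3 -c "
from h import *
plan(615.2,-162.8,11.5,step=20)"
```

```text
at [ 614.8 -162.6   16.4] yaw 42.4 clock 24.2167 open 38.8 F [-0.2  0.9 -1. ] tiltfix tool deg [-0.   -0.02 -0.08] delta [ 0.4 -0.2 -4.9] yaw by 0
[0.0049, 0.0001, 0.0004, 0.0, 0, 0]
```

Emit:
{"api": "carry_out", "payload": {
  "motion": [
    [0.003,0,0.0003,0,0,0,1],
    [0.0025,0,0,0,0,0,1],
    [0.001,0,0,0,0,0,1]
  ]
}}

```text
clock: 24.47
tcp_pos: [0.6151, -0.1628, 0.0112]
ee_rot: [0.286, 0.647, -0.285, 0.647]
force: [-4.8, 0.3, 19.2]
opening: 0.0388
```

It's down at 19 N. I'll release and rise, then go over the battery for the last check.

Emit:
{"api": "carry_out", "payload": {
  "motion": [
    [-0.0005,0,0,0,0,0,0],
    [0,0,0,0,0,0,-0.3],
    [0,0,0,0,0,0,-0.5],
    [-0.015,0,0,0,0,0,-0.6],
    [-0.03,0,0,0,0,0,-1]
  ]
}}

```text
clock: 24.88
tcp_pos: [0.6108, -0.1622, 0.0525]
ee_rot: [0.284, 0.65, -0.286, 0.644]
force: [0.9, -0.7, -0.3]
opening: 0.0784
```

Emit:
{"api": "carry_out", "payload": {
  "motion": [
    [-0.035,0,0,0,0,0,-1],
    [-0.035,0,0,0,0,0,-1],
    [0,0,0,0,0,0,-1]
  ]
}}

```text
clock: 25.13
tcp_pos: [0.6136, -0.1618, 0.1311]
ee_rot: [0.285, 0.649, -0.285, 0.646]
force: [1.2, 1.0, 0.3]
opening: 0.0853
```

```bash
python3 - <<'E'
from h import *
c=cal("wrist"); im=snap("wrist","w9"); cv2.imwrite("pics/hs_chk.png",im[120:260,180:340])
np.savez("w9.npz",f=c[0],cx=c[1],cy=c[2],R=c[3],t=c[4])
plan(600,120,150,64,step=36)
E
```

```text
at [ 612.2 -161.9  128.7] yaw 42.5 clock 25.1833 open 85.3 F [ 0.2  0.4 -0. ] tiltfix tool deg [-0.   -0.39  0.19] delta [-12.2 281.9  21.3] yaw by 21.5
[-0.0027, 0.0227, -0.027, np.float64(-2.69), 0, 0]
[-0.0027, 0.0239, -0.0259, np.float64(-2.69), 0, 0]
[-0.0027, 0.0251, -0.0248, np.float64(-2.69), 0, 0]
[-0.0027, 0.0263, -0.0236, np.float64(-2.69), 0, 0]
[-0.0027, 0.0273, -0.0223, np.float64(-2.69), 0, 0]
[-0.0027, 0.0283, -0.021, np.float64(-2.69), 0, 0]
[-0.0027, 0.0293, -0.0196, np.float64(-2.69), 0, 0]
[-0.0027, 0.0302, -0.0183, np.float64(-2.69), 0, 0]
```

Emit:
{"api": "carry_out", "payload": {
  "motion": [
    [-0.0027,0.0227,-0.027,-2.7,-0.4,0.2,-1],
    [-0.0027,0.0239,-0.0259,-2.7,0,0,-1],
    [-0.0027,0.0251,-0.0248,-2.7,0,0,-1],
    [-0.0027,0.0263,-0.0236,-2.7,0,0,-1],
    [-0.0027,0.0273,-0.0223,-2.7,0,0,-1]
  ]
}}

```text
clock: 25.6
tcp_pos: [0.6036, 0.0042, 0.1412]
ee_rot: [0.207, 0.674, -0.215, 0.676]
force: [1.0, -0.5, 0.1]
opening: 0.0856
```

Emit:
{"api": "carry_out", "payload": {
  "motion": [
    [-0.0027,0.0283,-0.021,-2.7,0,0,-1],
    [-0.0027,0.0293,-0.0196,-2.7,0,0,-1],
    [-0.0027,0.0302,-0.0183,-2.7,0,0,-1],
    [0,0,0,0,0,0,-1],
    [0,0,0,0,0,0,-1]
  ]
}}

```text
clock: 26.02
tcp_pos: [0.5954, 0.1262, 0.1481]
ee_rot: [0.153, 0.691, -0.157, 0.689]
force: [-0.4, -1.8, 0.4]
opening: 0.0856
```

```bash
python3 - <<'E'
from h import *
c=cal("wrist"); im=snap("wrist","w10"); u,v=proj("wrist",(.62,.141,.01),c); x0,y0=int(u-65),int(v-60); print(x0,y0)
a=cv2.resize(im[max(y0,0):y0+120,x0:x0+130],(390,360),interpolation=cv2.INTER_CUBIC)
b=cv2.resize(cv2.imread("pics/hs_chk.png")[:,10:150],(360,360),interpolation=cv2.INTER_CUBIC)
cv2.imwrite("pics/fin.png",np.hstack([a,b])); np.savez("w10.npz",f=c[0],cx=c[1],cy=c[2],R=c[3],t=c[4])
print(r.get_state()["tcp_pos"])
E
```

```text
217 133
[0.59519998 0.12758998 0.14838158]
```

View pics/fin.png

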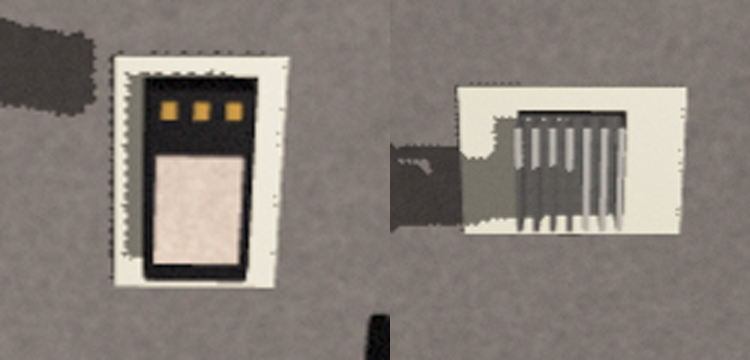

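The heat sink is now square on its silhouette with only a thin rim showing. Battery: top corners (144,77), (258,77), (246,280) and (145,280) inside the pad.

```bash
python3 - <<'E'
from h import *
d=np.load("w10.npz"); c=(float(d["f"]),float(d["cx"]),float(d["cy"]),d["R"],d["t"])
g=lambda x,y,z:ray("wrist",217+x/3,133+y/3,z,c)[:2]*1000
pad=np.array([g(*p,.004) for p in [(114,57),(289,57),(275,289),(114,287)]])
T=np.array([g(*p,.022) for p in [(146,79),(258,77),(246,280),(145,280)]])
for P in (pad,T):
    a=P[0]-P[3]+P[1]-P[2]; print(P.mean(0),np.degrees(np.arctan2(a[1],a[0])),np.linalg.norm(P[0]-P[3]),np.linalg.norm(P[1]-P[0]))
print("off",T.mean(0)-pad.mean(0))
d=np.load("w9.npz"); c=(float(d["f"]),float(d["cx"]),float(d["cy"]),d["R"],d["t"])
k=140/360;g=lambda x,y,z:ray("wrist",190+(x-390)*k,120+y*k,z,c)[:2]*1000
pad=np.mean([g(*p,.004) for p in [(458,87),(687,87),(681,235),(464,234)]],0)
T=np.mean([g(*p,.028) for p in [(515,128),(627,128),(626,231),(517,231)]],0); print("hs off",T-pad)
# bystanders: compare before/after top view
a=cv2.imread("pics/top0_raw.png").astype(int);b=cv2.imread("pics/top1_raw.png").astype(int)
for n,(u,v) in dict(mag=(224,162),pot=(106,174)).items(): print(n,np.abs(a-b)[v-18:v+18,u-18:u+18].mean())
E
```

```text
[620.7084768  142.10009383] 154.54858858191577 89.38705674390997 62.00059878301101
[616.71378709 142.59196432] 154.46388538568877 73.58380382712706 37.46461999352176
off [-3.9946897   0.49187049]
hs off [-0.47660592 -0.40180219]
mag 1.4747942386831276
pot 1.5969650205761317
```

All parts are within tolerance and the bystanders haven't moved, so I'm handing in.

```bash
python3 -c "
from h import *
print(r.close_job(), r.get_state()['clock'])"
```

```text
the job is handed in; nothing more can be done
the job is handed in; nothing more can be done
```

All four parts are set down upright on their matching pads, and the job was handed in at about 26 s of the 104 s allowed. It reports no verdict, so the figures below are my own last checks.

| Part | Offset from pad centre | How checked |
|---|---|---|
| Battery | about 4 mm, angle within about 0.1° | wrist camera |
| Heat sink | about 0.6 mm, visibly square to its silhouette | wrist camera |
| Loudspeaker | within about 2 mm | by eye, wrist and top images |
| Lens barrel | about 1–2 mm | by eye, wrist and top images |

- **Heat sink:** it first landed about 6.4 mm off because an early grip closed too high and dragged it. I re-gripped it and corrected it.
- **Battery:** its first grip also closed too high, so I redid it before lifting. I left its 4 mm offset alone, as it is inside the 10 mm limit. The top view had suggested only about 2 mm.
- **Contacts:** touch-down forces were 8–20 N. The fingers also pressed briefly on the bench at about 23 N during the battery re-grip.
- **Bystanders:** the screw pot and magnetiser look unchanged between the first top view and one taken after all four parts were placed. That view was before the heat sink correction, which did not go near them.

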